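Spent reflector lamp into the pedal bin

TASK

A customer has handed in a spent glass reflector lamp: take it from its open carton and put it in the pedal bin for old lamps. Press the pedal to raise the lid and hitch it in its hold-open notch (press, push sideways, let it rise a little), lower the lamp gently, face down, onto the cardboard pads in the bin and let go only when it stands there, then unhitch the pedal and ease it back up so that the lid closes without slamming. Leave the tape dispenser, the parcel and the scanner where they are.

Things in the scene. Friction and masses are not known exactly. Their poses are not given: they have to be found in the camera images.
- bin: Grey sheet-metal pedal bin, fixed, 235 (x) x 260 (y) x 245 mm high. Origin on the bench under its middle; +x points from its front (pedal side, facing the robot) to its back, +y is left seen from the front. Upper front face at x -120 mm, lid edge -129; below z 125 the front slopes back to a kick plate at x -75: the pedal lies under this overhang, so reach it with the tool leaning 25-45 deg back to the robot.
- bin_mouth (a point): Middle of where to lower the lamp, at the height of the rim, 235 mm above the bench and 10 mm behind the bin's origin. The mouth is 227 mm (x, from 126 mm in front of this point to 101 mm behind) by 252 mm (y); the lid's hinge is 107 mm behind it. At the bottom the inside begins 81 mm in front of it.
- bin_in (a point): Point on the metal floor, 50 mm above the bench, straight below bin_mouth. On the floor lies a stack of corrugated cardboard pads filling the bottom; its flat top is somewhere from 10 to 50 mm above this point (not measured: feel for it with the lamp) and gives a little, about 1 mm per N, up to 8 mm.
- pedal_pad (a point): Middle of the pedal tread's top, a steel pan 60 x 60 mm, 52 mm clear between 9 mm lips on its left and right, 6 mm lip along its front edge 27 mm ahead of this point, open behind. At rest 68 mm above the bench, 105 mm in front of the bin's origin, sloping 0.3 rad (front edge higher); fully pressed level, 20 mm above the bench, 113 mm in front. It moves with the pedal.
- pedal (a joint): Pedal angle: 0 up at rest, 0.345 rad at its bottom stop. Lever 143 mm from its axle (along y, at bin x 30, z 22 mm). Spring and lid push it up with 5 to 9 N at the tread. To hitch: press past 0.31 (to the stop), push left (bin +y) to the end, let it rise: the notch holds it at about 0.24. To unhitch: press to the stop, push right (-y) to the end, ease it up.
- pedal_shift (a joint): Sideways place of the pedal along the bin's +y: 0 in its upright slot, 0.025 m fully left; 0.019 to 0.025 when hitched. It moves (2 N of friction) only while the pedal is pressed past 0.31 rad; else the slot's edge or the notch's 4.5 mm deep tooth stops it.
- lid (a joint): Lid angle, linked to the pedal (6 times its angle): 0 shut, about 1.42 rad when hitched, 2.07 with the pedal fully pressed. Ease the pedal up at about 30 mm/s or slower; if let go, the lid slams.
- lid_edge (a point): Middle of the front edge of the flat dark lid, 246 mm from the hinge line.
- lamp: Reflector lamp, 0.14 to 0.22 kg, 126 mm tall, face down in the carton, screw base up. Origin at the middle of its flat face (68 mm across), z along its axis to the base. White glass, 95 mm wide at 16 mm height, narrowing to 36 mm at 72 mm; white collar 34 mm in diameter from 72 to 100 mm (grip here, 15 N is enough); metal screw shell 27 mm in diameter from 100 to 122 mm.
- carton: The lamp's small open cardboard box, loose, 116 x 116 x 60 mm, walls 3 mm, with two flaps folded outwards; origin under its middle, lamp inside on its floor.
- dispenser: Heavy black bench tape dispenser, 180 x 76 x 117 mm; origin under its middle. Bystander.
- parcel: Cardboard parcel, 170 x 130 x 85 mm; origin under its middle. Bystander.
- scanner: Hand scanner lying on its side, about 90 x 135 x 40 mm; origin under its head. Bystander.

How it is judged (in metres and radians):
On the way, in this order (a step that is already met when the one before it is completed fails the run):
1. the lid stands open by itself, the pedal hitched in its notch and let go (value of joint lid above 1.2 rad and value of joint pedal_shift above 0.015 m and contact force between each of the arm, the fingers and bin below 0.1 N), for 0.4 s.
2. the lamp stands face down on the pads in the open bin, let go (value of joint lid above 1.2 rad and horizontal distance between lamp and bin_in below 0.11 m and z of lamp in the frame of bin_in below 0.06 m and angle between lamp's own z axis and vertical below 0.2 rad and contact force between lamp and the fingers below 0.05 N and linear speed of lamp below 0.05 m/s), for 0.3 s.
At the end, for the whole second after the job is handed in: The lid is shut (within 0.06 rad) and the pedal is up at rest in its upright slot (pedal within 0.02 rad, sideways within 5 mm); the lamp stands at rest inside the bin, face down on the pads, upright within 0.2 rad and within 110 mm of the point bin_in seen from above (value of joint lid below 0.06 rad and value of joint pedal below 0.02 rad and value of joint pedal_shift below 0.005 m and horizontal distance between lamp and bin_in below 0.11 m and z of lamp in the frame of bin_in below 0.06 m and angle between lamp's own z axis and vertical below 0.2 rad and linear speed of lamp below 0.02 m/s); the robot touches nothing.
It fails at once if the lid slams: it turns faster than 3 rad/s over its last 0.3 rad (value of joint lid below 0.3 rad and velocity of joint lid below -3 rad/s).
It fails at once if the lamp is dropped: it moves faster than 0.35 m/s while out of the fingers (contact force between lamp and the fingers below 0.05 N and linear speed of lamp above 0.35 m/s).
It fails at once if the lamp is pressed or knocked against the bin with more than 15 N (contact force between lamp and bin above 15 N).
It fails at once if the tape dispenser, the parcel or the scanner is moved by more than 40 mm (distance of any of dispenser, parcel, scanner from where it was at the start of the episode above 0.04 m).
It also fails if it takes over 72 s, if anything falls off the work surface, if the arm or the gripper's body presses on something with over 40 N, if the wrist force passes 120 N, or if a joint passes its speed limit or range.

ROBOT

A 6-joint arm with a two-finger parallel gripper is mounted at the origin on the work surface. World frame = base frame: x ahead of the robot, y to its left, z up, the work surface at z = 0. Lengths are in m, angles in degrees, forces in N, time in s.
With the tool pointing down it reaches from about 0.4 to 0.825 m from the base axis. Payload 7 kg.
Tool frame: the origin (TCP) lies at the very end of the fingers, on their centre line; the grasp point (between the pads) lies 19 mm behind it (r.hold_point_z is the distance from the TCP to the grasp point, in m); x points along the fingers, y is the direction in which the jaws open and shut, and the axes are right-handed (so a half turn about x gives the same grasp; the last joint's range is limited). The gripper opens to 88 mm and grips with 3 to 60 N. Pads are 19 mm wide; open, the fingers measure 130 mm over their backs; the gripper's body (78 mm by 193 mm) begins 47 mm behind the grasp point.
Start: joints at [91.564, 20.546, 0.682, 0, -70.136, -16.507], TCP at [0.174, 0.652, 0.227] pointing down, gripper open.
Joint ranges: [-176.03, 176.03], [-82.01, 121.73], [-58.28, 71.71], [-173.87, 95.51], [-174.79, -0.11], [-173.66, 173.66]. Speed limits (degrees/s): [136.94, 136.94, 172.46, 180, 180, 180].

INTERFACE

Orientations are given as [roll, pitch, yaw] about the fixed x, y, z axes, in that order (R = Rz(yaw) Ry(pitch) Rx(roll)).
In Python, from plant import r gives the robot as it stands. The module is installed in compiled form; this text tells all that it offers.
- The arm moves only by the shell command python3 -m creep 'ROWS' [FORCE]. ROWS is JSON, a list of rows, each a list of 7 numbers: the turn, a rotation vector about the tool's x, y, z in rad, then the shift along the tool's x, y, z in cm, then the opening in per cent of the stroke, from 0 (shut) to 100 (fully open). In form: [[rx, ry, rz, x, y, z, fingers], ...]. A call has 1 to 8 rows; each row shifts and turns the commanded pose from where the row before left it, along the tool's axes as they then stand; what a row does not reach is not made up. A row lasts 1/10 s, in which the tool goes at most 50 mm and 8.59 degrees, less where a joint would pass 70% of its speed; a pose out of reach is approached as far as the arm can. A call is refused whole if a number of a shift passes 5 or a number of a turn 0.15, either way. A call with a gripper value outside its range is refused whole. The fingers move at their own pace and stop on an object; FORCE is the grip in N (left out, the last holds). Time passes only in rows, so rows that do not move let the fingers close. It gives the time, the measured TCP pose, the force and the opening at its end, in the units of the state.
- r.get_state(): the state, without advancing time (a new reading comes with each control period).
- r.capture(name): name is "scene" or "top" or "wrist"; returns (picture, depth): 400x640x3 uint8, blue, green, red; 400x640 float32, m along the optical axis (not along the pixel's ray), 0 where there is no reading.
- r.camera_info(name): a dict with "fovy" (degrees; the focal length in pixels is half the picture's height over the tangent of half this angle, whatever the lens; pixels are square), "cx", "cy" (the principal point, pixels), "dist_coeffs" ([k1, k2, p1, p2, k3] as OpenCV has them; the pictures are not rectified), "camera_from_world" (4x4, takes a point from world to camera coordinates). Camera axes: x right, y down, z forward; pixel columns grow to the right and rows downward; lengths in m; the calibration is good to about 2 mm. A picture is of the moment at which its call begins: read the wrist's pose just before it. camera_info takes no time and is no camera call; for the wrist camera it gives the pose at the moment of the call.
- r.close_job(): hands the job in, once; it reports no verdict.
Trained networks look in the newest picture that a camera, given by its name, has taken for a name from the list of things; names that differ only in an ending like _2 or _b are one class to them, and where a whole thing is asked for, a point or a joint stands for the part that bears it (a point fixed in the world has none). Each returns a list of dicts, best first, with "score" (0 to 1); they miss things now and then, are a little off and sometimes report something else, mostly with a low value. They report only what shows in the picture. A call takes as long as a camera call.
- r.look_for(query, camera): "rect" ([left, top, right, bottom] in pixels, round what is visible of it).
- r.masks_of(query, camera): "pixels" (400x640 bool, what is visible of it) and "rect" ([left, top, right, bottom] in pixels, round what is visible of it).
The state is a dict: "time_s": time; "joints": joint angles; "qd": joint speeds; "joint_torque": joint torques, N m; "tcp_pos": TCP position; "eef_rot": TCP orientation; "contact_force": force on the tool from outside, world axes, zero at the start; "moment": the same for the moment, N m; "gripper_width": finger opening in m.
Only numpy, scipy, OpenCV 4.12 (cv2) and the standard library are available. Lean on these libraries where they do the work, as an engineer would, in place of code of your own. Each camera call takes 0.05 s, during which the arm holds its last target. There are 200 camera calls.

## Working session

There is one attempt and no reset: what is moved stays moved. The work goes in short steps, Python scripts to look and compute and a shell command to move; the robot and the scene stay as the last step left them, time stands still between calls to the robot, and variables do not carry over. Pictures are saved under pics/ and viewed, about 8 in all and at most 12, crops included, and the job is handed in when it is done.

```bash
mkdir -p pics; ls; cat > h.py <<'E'
import numpy as np, cv2
from plant import r
from scipy.spatial.transform import Rotation as R
def K(n):
    i=r.camera_info(n); f=200/np.tan(np.radians(i["fovy"])/2)
    return np.array([[f,0,i["cx"]],[0,f,i["cy"]],[0,0,1.]]),np.array(i["dist_coeffs"],float),np.array(i["camera_from_world"])
def cloud(n,d,info=None):
    k,dc,T=info or K(n)
    v,u=np.mgrid[0:400,0:640]
    p=cv2.undistortPoints(np.stack([u,v],-1).reshape(-1,1,2).astype(float),k,dc).reshape(400,640,2)
    c=np.dstack([p*d[...,None],d])
    W=(c-T[:3,3])@T[:3,:3]
    W[d<=0]=np.nan
    return W
E
python3 - <<'E'
from h import *
s=r.get_state(); print(s)
ims=[]
for n in ("scene","top"):
    i=K(n); im,d=r.capture(n); np.save(n+".npy",cloud(n,d,i)); cv2.imwrite(f"pics/{n}.png",im)
    W=np.load(n+".npy")
    for q in ("bin","pedal","lamp","carton","dispenser","parcel","scanner","lid"):
        m=r.masks_of(q,n)
        for o in m[:2]:
            P=W[o["pixels"]]; P=P[~np.isnan(P[:,0])]
            print(n,q,round(o["score"],2),np.round(o["rect"]),np.round(np.percentile(P,[2,50,98],axis=0),3).tolist() if len(P) else None)
E
```

```text
pics
{'time_s': 0.0, 'joints': array([ 9.15645352e+01,  2.05916693e+01,  6.33989928e-01, -2.14045476e-02,
       -7.01356338e+01, -1.65060130e+01]), 'qd': array([-0.10501578, -0.0557354 ,  0.02960709,  0.01264062, -0.01235925,
       -0.00242115]), 'joint_torque': array([-1.19388413e-03, -5.82722390e+01,  2.93061054e+01,  6.99684530e+00,
        7.01167941e-03, -1.68958773e-04]), 'tcp_pos': array([0.1739388 , 0.6516964 , 0.22561765]), 'eef_rot': array([  94.3389874 ,   89.90454122, -100.60977996]), 'contact_force': array([ 0.28270754,  0.42029353, -0.58958314]), 'moment': array([0.02629455, 0.00511341, 0.02674326]), 'gripper_width': 0.08739252717666157}
scene bin 0.85 [278. 141. 368. 250.] [[0.453, -0.155, 0.049], [0.575, 0.001, 0.244], [0.698, 0.114, 0.25]]
scene lamp 0.8 [358. 113. 386. 139.] [[0.368, -0.344, 0.027], [0.413, -0.305, 0.058], [0.45, -0.28, 0.129]]
scene carton 0.69 [279. 139. 370. 245.] [[0.451, -0.156, 0.041], [0.573, 0.001, 0.244], [0.697, 0.114, 0.25]]
scene carton 0.64 [277. 138. 371. 233.] [[0.45, -0.156, 0.238], [0.572, -0.02, 0.244], [0.692, 0.104, 0.251]]
sce
[... 814 characters left out ...]
 0.238], [0.571, -0.025, 0.244], [0.7, 0.104, 0.249]]
top carton 0.63 [394. 231. 450. 306.] [[0.314, -0.392, -0.001], [0.407, -0.33, 0.046], [0.497, -0.253, 0.063]]
top dispenser 0.82 [176. 224. 218. 286.] [[0.353, 0.266, -0.0], [0.44, 0.304, 0.053], [0.526, 0.355, 0.118]]
top parcel 0.65 [406. 151. 469. 222.] [[0.553, -0.446, 0.002], [0.637, -0.363, 0.085], [0.724, -0.298, 0.09]]
top scanner 0.88 [144. 164. 191. 192.] [[0.621, 0.34, 0.017], [0.647, 0.379, 0.034], [0.7, 0.472, 0.044]]
top lid 0.59 [258. 147. 385. 259.] [[0.45, -0.159, 0.239], [0.568, -0.025, 0.244], [0.692, 0.105, 0.249]]
top lid 0.37 [176. 219. 218. 286.] [[0.354, 0.267, 0.008], [0.441, 0.304, 0.055], [0.526, 0.348, 0.118]]
```

```bash
python3 - <<'E'
from h import *
a=cv2.imread("pics/scene.png")[70:380,230:450]; b=cv2.imread("pics/top.png")[130:320,130:480]
cv2.imwrite("pics/v1.png",np.vstack([cv2.resize(np.hstack([a]),(0,0),fx=1,fy=1)]*1) if 0 else cv2.resize(a,(0,0),fx=1.9,fy=1.9))
cv2.imwrite("pics/v2.png",cv2.resize(b,(0,0),fx=2.2,fy=2.2))
for n in("scene","top"):
    W=np.load(n+".npy"); z=W[...,2]
    def sel(x0,x1,y0,y1,z0,z1): 
        m=(W[...,0]>x0)&(W[...,0]<x1)&(W[...,1]>y0)&(W[...,1]<y1)&(z>z0)&(z<z1); return W[m]
    P=sel(.4,.75,-.22,.16,.236,.256)
    print(n,"lid",cv2.minAreaRect((P[:,:2]*1000).astype(np.float32)),np.median(P[:,2]))
    # lid edges by robust: plane ok
    for lo,hi in((.075,.098),(.1,.122),(.122,.135)):
        P=sel(.35,.47,-.37,-.25,lo,hi); print("lamp",lo,len(P),P.mean(0),P.min(0),P.max(0))
    P=sel(.3,.52,-.42,-.22,.052,.066); print("carton",cv2.minAreaRect((P[:,:2]*1000).astype(np.float32)))
    P=sel(.40,.53,-.15,.1,.02,.12); print("pedal",len(P), np.round(P[::max(1,len(P)//25)],3).tolist())
E
```

```text
scene lid ((576.369384765625, -27.653610229492188), (254.60983276367188, 270.8939208984375), 8.168006896972656) 0.24427963093087013
lamp 0.075 42 [ 0.41063196 -0.30708632  0.08426179] [ 0.3901827  -0.32723472  0.07601793] [ 0.42832111 -0.29505105  0.09789663]
lamp 0.1 41 [ 0.40773072 -0.31070624  0.10962789] [ 0.39307048 -0.32872724  0.10009834] [ 0.42400081 -0.30156106  0.12185909]
lamp 0.122 44 [ 0.40848973 -0.31683184  0.12714595] [ 0.39628188 -0.33091856  0.12207003] [ 0.41959395 -0.30314209  0.13321729]
carton ((408.1390380859375, -321.6541748046875), (169.89927673339844, 119.89605712890625), 17.092742919921875)
pedal 113 [[0.471, 0.088, 0.118], [0.455, 0.086, 0.111], [0.486, 0.092, 0.117], [0.473, 0.089, 0.108], [0.526, 0.096, 0.116], [0.514, 0.095, 0.111], [0.501, 0.094, 0.111], [0.488, 0.091, 0.1], [0.529, 0.096, 0.102], [0.517, 0.096, 0.104], [0.504, 0.093, 0.091], [0.491, 0.091, 0.085], [0.522, 0.095, 0.086], [0.51, 0.096, 0.089], [0.497, 0.093, 0.08], [0.528, 0.097, 0.078], [0.515, 0.095, 0.072], [0.502, 0.093, 0.064], [0.489, 0.091, 0.06], [0.521, 0.096, 0.062], [0.508, 0
[... 452 characters left out ...]
amp 0.1 57 [ 0.40697272 -0.31317562  0.10841139] [ 0.39031621 -0.33315517  0.10033666] [ 0.42279028 -0.30334433  0.12127319]
lamp 0.122 76 [ 0.40671413 -0.31929557  0.12700457] [ 0.39407771 -0.33245145  0.12235498] [ 0.41793139 -0.30690088  0.13356521]
carton ((405.561767578125, -323.28619384765625), (163.73077392578125, 117.87603759765625), 16.33011245727539)
pedal 14 [[0.45, -0.057, 0.078], [0.45, -0.06, 0.077], [0.45, -0.062, 0.077], [0.45, -0.065, 0.074], [0.447, -0.038, 0.074], [0.447, -0.04, 0.076], [0.447, -0.043, 0.079], [0.447, -0.046, 0.07], [0.447, -0.049, 0.073], [0.444, -0.018, 0.083], [0.444, -0.021, 0.077], [0.444, -0.024, 0.073], [0.444, -0.026, 0.081], [0.444, -0.03, 0.073]]
```

View pics/v1.png

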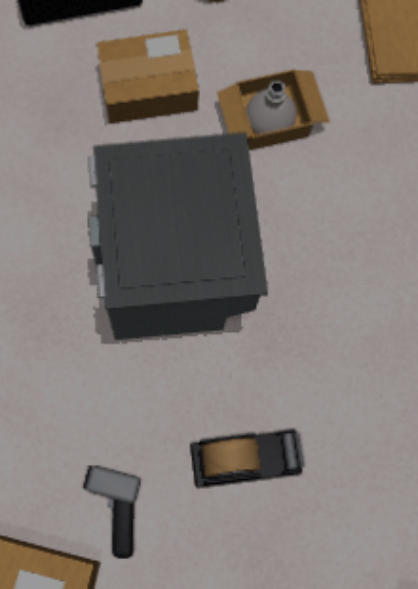

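View pics/v2.png

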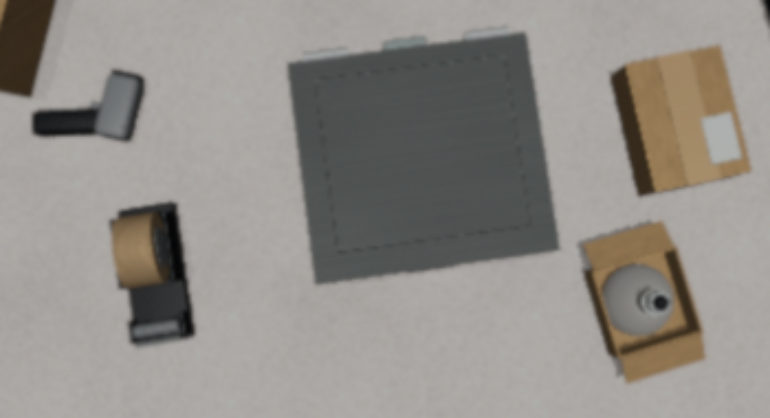

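```bash
cat >> h.py <<'E'
BO=np.array([.580,-.026,0]); PSI=8.1
def Rb(): return R.from_euler('z',PSI,degrees=True).as_matrix()
def b2w(p): return BO+Rb()@np.array(p,float)
def w2b(p): return (np.array(p,float)-BO)@Rb()
def lean(th,psi,sy=1):
    t=np.radians(th); p=np.radians(psi)
    x=np.array([np.sin(t)*np.cos(p),np.sin(t)*np.sin(p),-np.cos(t)]); y=sy*np.array([-np.sin(p),np.cos(p),0])
    return np.column_stack([x,y,np.cross(x,y)])
def cur():
    s=r.get_state(); return np.array(s["tcp_pos"]),R.from_euler('xyz',s["eef_rot"],degrees=True).as_matrix(),s
def plan(p,Rt,P=None,Rc=None):
    if P is None: P,Rc,_=cur()
    print("shift cm (first)",np.round(Rc.T@(np.array(p)-P)*100,2),"then turn",np.round(R.from_matrix(Rc.T@Rt).as_rotvec(),3)," or turn first, shift",np.round(Rt.T@(np.array(p)-P)*100,2))
E
python3 - <<'E'
from h import *
P,Rc,s=cur(); print(np.round(Rc,3))
for sy in(1,-1): plan([.40,.30,.32],lean(0,PSI,sy))
plan([.40,-.04,.32],lean(0,PSI,1),np.array([.4,.3,.32]),lean(0,PSI,1))
print(b2w([-.2,0,.12]))
E
```

```text
[[ 0.    -0.258 -0.966]
 [ 0.    -0.966  0.258]
 [-1.    -0.    -0.   ]]
shift cm (first) [ -9.34  28.2  -30.91] then turn [2.739 0.    0.   ]  or turn first, shift [ -9.34 -38.05  17.41]
shift cm (first) [ -9.34  28.2  -30.91] then turn [-0.402 -0.     0.   ]  or turn first, shift [ -9.34  38.05 -17.41]
shift cm (first) [  0.   -33.66  -4.79] then turn [0. 0. 0.]  or turn first, shift [  0.   -33.66  -4.79]
[ 0.38199527 -0.05418025  0.12      ]
```

```bash
python3 -m creep '[[-0.134,0,0,-1,0,0,0],[-0.134,0,0,-1,0,0,0],[-0.134,0,0,-1,0,0,0]]'
python3 -m creep '[[0,0,0,-0.8,3.8,-1.74,0],[0,0,0,-0.8,3.8,-1.74,0],[0,0,0,-0.8,3.8,-1.74,0],[0,0,0,-0.8,3.8,-1.74,0],[0,0,0,-0.8,3.8,-1.74,0],[0,0,0,-0.8,3.8,-1.74,0],[0,0,0,-0.8,3.8,-1.74,0],[0,0,0,-0.8,3.8,-1.74,0]]'
python3 -m creep '[[0,0,0,0,3.8,-1.74,0],[0,0,0,0,3.8,-1.74,0]]'
python3 -m creep '[[0,0,0,0,4.2,0.6,0],[0,0,0,0,4.2,0.6,0],[0,0,0,0,4.2,0.6,0],[0,0,0,0,4.2,0.6,0],[0,0,0,0,4.2,0.6,0],[0,0,0,0,4.2,0.6,0],[0,0,0,0,4.2,0.6,0],[0,0,0,0,4.2,0.6,0]]'
python3 - <<'E'
from h import *
P,Rc,s=cur(); print(P,w2b(P),s["joints"],s["time_s"],np.round(R.from_matrix(lean(0,PSI,-1).T@Rc).as_rotvec(),3))
plan(b2w([-.21,0,.15]),lean(42,PSI,-1))
E
```

```text
time_s: 1.2
tcp_pos: [0.1741, 0.6521, 0.2569]
eef_rot: [92.0, 90.0, -79.6]
contact_force: [0.4, -0.4, -0.3]
gripper_width: 0.0688
time_s: 2.0
tcp_pos: [0.3552, 0.3692, 0.3212]
eef_rot: [-124.4, 90.0, 63.7]
contact_force: [0.4, 0.0, -0.0]
gripper_width: 0.0051
time_s: 2.2
tcp_pos: [0.4004, 0.2989, 0.3213]
eef_rot: [-131.5, 89.9, 56.6]
contact_force: [0.9, 0.6, -0.4]
gripper_width: 0.0005
time_s: 3.0
tcp_pos: [0.3991, -0.0406, 0.3211]
eef_rot: [-168.4, 89.9, 19.7]
contact_force: [0.5, -0.7, 0.0]
gripper_width: 0.0003
[ 0.39911953 -0.04061496  0.32111621] [-0.18113521  0.01101712  0.32111621] [ 2.27556475e+01 -9.81728811e+00 -2.13203099e+01  5.22776921e-03
 -7.84017289e+01  7.53691916e+01] 3.0 [-0.     0.002 -0.   ]
shift cm (first) [17.11  1.11  2.91] then turn [0.    0.731 0.   ]  or turn first, shift [10.78  1.1  13.59]
```

```bash
python3 -m creep '[[0,0.122,0,0,0,0,0],[0,0.122,0,0,0,0,0],[0,0.122,0,0,0,0,0],[0,0.122,0,0,0,0,0],[0,0.122,0,0,0,0,0],[0,0.121,0,0,0,0,0],[0,0,0,0,0,0,0]]'
python3 - <<'E'
from h import *
P,Rc,s=cur(); print(P,w2b(P),s["joints"],s["time_s"],np.round(R.from_matrix(lean(42,PSI,-1).T@Rc).as_rotvec(),3))
plan(b2w([-.21,0,.15]),lean(42,PSI,-1))
i=K("wrist"); print(i[0],i[1], "cam pos tool", Rc.T@(-i[2][:3,:3].T@i[2][:3,3]-P), (i[2][:3,:3]@Rc))
im,d=r.capture("wrist"); cv2.imwrite("pics/v3.png",im)
E
```

```text
time_s: 3.7
tcp_pos: [0.4051, -0.0423, 0.3352]
eef_rot: [-179.0, 47.8, 9.3]
contact_force: [0.5, -0.8, -2.5]
gripper_width: 0.0003
[ 0.40512585 -0.04232543  0.33518018] [-0.17542982  0.00847742  0.33518018] [ 40.33599745 -42.95589522 -58.05060187  31.51074754 -41.51786471
  40.30660034] 3.7 [ 0.002  0.004 -0.014]
shift cm (first) [11.38  1.04 15.  ] then turn [-0.002 -0.004  0.014]  or turn first, shift [11.45  0.85 14.96]
[[315.45706763   0.         314.47284626]
 [  0.         315.45706763 200.6222085 ]
 [  0.           0.           1.        ]] [-0.05917257  0.          0.          0.          0.        ] cam pos tool [-0.15676429  0.00089718 -0.07192651] [[ 1.25343700e-04  9.99999648e-01 -8.29057721e-04]
 [-2.68200789e-01  8.32300836e-04  9.63362675e-01]
 [ 9.63363027e-01  1.01602492e-04  2.68200799e-01]]
```

View pics/v3.png

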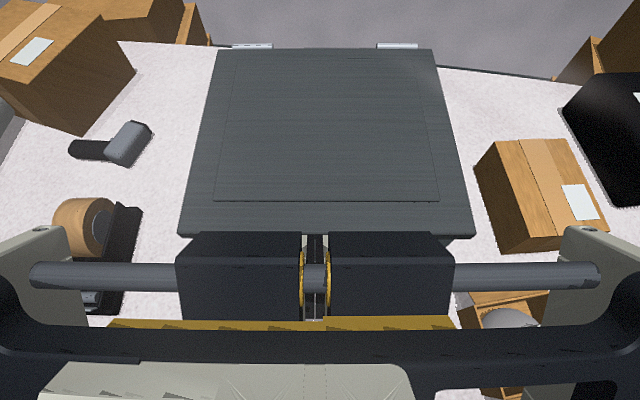

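```bash
python3 -m creep '[[0,0,0,1.9,0.15,2.5,0],[0,0,0,1.9,0.15,2.5,0],[0,0,0,1.9,0.15,2.5,0],[0,0,0,1.9,0.15,2.5,0],[0,0,0,1.9,0.15,2.5,0],[0,0,0,1.9,0.15,2.5,0],[0,0,0,0,0,0,0]]'
python3 - <<'E'
from h import *
P,Rc,s=cur(); print(P,w2b(P),s["joints"],s["time_s"],np.round(R.from_matrix(lean(42,PSI,-1).T@Rc).as_rotvec(),3))
plan(b2w([-.21,0,.12]),lean(42,PSI,-1))
i=K("wrist"); im,d=r.capture("wrist"); cv2.imwrite("pics/v4.png",im); np.save("w4.npy",cloud("wrist",d,i))
for q in("pedal","lid","bin"):
  for o in r.masks_of(q,"wrist")[:2]: print(q,o["score"],o["rect"])
E
```

```text
time_s: 4.45
tcp_pos: [0.3866, -0.1009, 0.1746]
eef_rot: [-174.4, 51.6, 15.0]
contact_force: [-1.1, -0.1, 1.0]
gripper_width: -0.0
[ 0.38655994 -0.10085839  0.17461691] [-0.20205788 -0.04685564  0.17461691] [ 11.75669124 -24.5933739  -58.26295316  -6.39959296 -18.11047569
  93.02960466] 4.45 [ 0.006 -0.067 -0.074]
shift cm (first) [ 4.14 -4.38  4.01] then turn [-0.006  0.067  0.074]  or turn first, shift [ 3.53 -4.69  4.24]
pedal 0.63 [498.2, 22.4, 636.8, 184.3]
pedal 0.58 [242.9, 164.4, 310.1, 204.8]
lid 0.92 [0.7, 0.0, 512.1, 84.5]
```

View pics/v4.png

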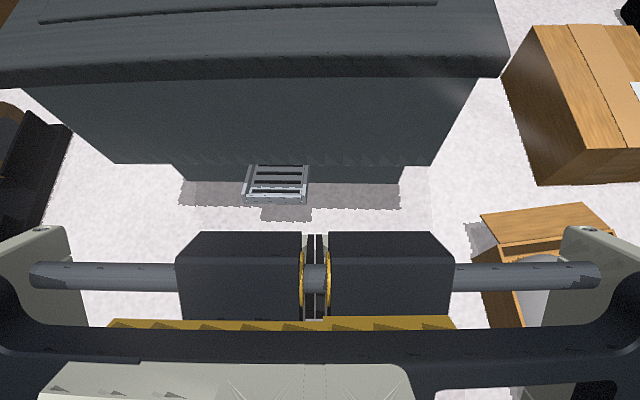

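```bash
python3 - <<'E'
from h import *
W=np.load("w4.npy")
B=(W-BO)@Rb()
def S(v0,v1,u0,u1): 
    b=B[v0:v1,u0:u1].reshape(-1,3); return b[~np.isnan(b[:,0])]
p=S(160,207,238,314); p=p[(p[:,2]>.05)&(p[:,2]<.1)]
print("pedal",len(p),np.round(np.percentile(p,[1,10,50,90,99],axis=0),4))
f=S(95,155,150,430); print("front",np.round(np.percentile(f,[5,50,95],axis=0),4)); f=f[(f[:,2]>.13)&(f[:,2]<.23)]; print(len(f),np.polyfit(f[:,1],f[:,0],1))
# side edges of front face in rows
for v in range(100,150,10):
    b=B[v]; k=(b[:,2]>.13)&(b[:,0]>-.14)&(b[:,0]<-.10); print(v,np.round([b[k,1].min(),b[k,1].max()],4))
E
```

```text
pedal 2524 [[-0.1329 -0.0307  0.061 ]
 [-0.1313 -0.0252  0.0629]
 [-0.1129 -0.      0.0703]
 [-0.0921  0.0253  0.0797]
 [-0.0867  0.0285  0.0825]]
front [[-0.1213 -0.1077  0.1436]
 [-0.1206 -0.0284  0.1766]
 [-0.1199  0.0575  0.2021]]
16720 [ 0.00060518 -0.12057853]
100 [-0.1308  0.1286]
110 [-0.1303  0.1289]
120 [-0.1304  0.1295]
130 [-0.1304  0.13  ]
140 [-0.1298  0.1291]
```

```bash
python3 - <<'E'
from h import *
P,Rc,s=cur()
plan(b2w([-.15,0,.13]),lean(42,PSI,-1)); print(P)
E
```

```text
shift cm (first) [ 7.28 -4.06 -0.83] then turn [-0.     0.059  0.075]  or turn first, shift [ 7.   -4.6  -0.41]
[ 0.38858863 -0.09965982  0.17922462]
```

```bash
python3 -m creep '[[0,0,0,2.4,-1.35,-0.3,0],[0,0,0,2.4,-1.35,-0.3,0],[0,0,0,2.4,-1.35,-0.3,0],[0,0.03,0.037,0,0,0,0],[0,0.03,0.037,0,0,0,0],[0,0,0,0,0,0,0]]'
python3 - <<'E'
from h import *
P,Rc,s=cur(); print(w2b(P),s["joints"],np.round(R.from_matrix(lean(42,PSI,-1).T@Rc).as_rotvec(),3),s["contact_force"])
plan(b2w([-.12,0,.105]),lean(42,PSI,-1))
E
```

```text
time_s: 5.25
tcp_pos: [0.4406, -0.0754, 0.1218]
eef_rot: [-175.8, 47.8, 13.4]
contact_force: [0.4, -0.6, 0.9]
gripper_width: 0.0004
[-0.14495392 -0.02926415  0.12178471] [  8.49935502  -9.4674185  -52.17266281 -32.61409416  -6.16065284
 121.94334488] [ 0.004  0.001 -0.063] [ 0.42533705 -0.60583548  0.91007306]
shift cm (first) [ 3.1  -2.74 -0.72] then turn [-0.004 -0.001  0.063]  or turn first, shift [ 2.92 -2.93 -0.73]
```

```bash
python3 -m creep '[[0,-0.055,0.03,0,0,0,0],[0,-0.05,0.03,0,0,0,0],[0,0,0,0,-1,0,0],[0,0,0,0,-1,0,0],[0,0,0,0,-0.9,0,0],[0,0,0,0,0,0,0]]'
python3 - <<'E'
from h import *
P,Rc,s=cur(); print(w2b(P),s["joints"],np.round(R.from_matrix(lean(36,PSI,-1).T@Rc).as_rotvec(),3),s["contact_force"])
plan(b2w([-.121,0,.095]),lean(36,PSI,-1))
E
```

```text
time_s: 5.85
tcp_pos: [0.4438, -0.0804, 0.1118]
eef_rot: [-174.7, 53.0, 14.8]
contact_force: [0.5, -0.7, -0.4]
gripper_width: 0.0001
[-0.14251497 -0.03468412  0.11184008] [ 13.88822054  -7.92105959 -58.27561455 -11.36362974  -2.65409717
  96.74609024] [-0.001  0.015 -0.07 ] [ 0.47457463 -0.68356686 -0.44938994]
shift cm (first) [ 2.87 -3.28 -0.71] then turn [ 0.001 -0.015  0.07 ]  or turn first, shift [ 2.63 -3.47 -0.75]
```

```bash
cat > kin.py <<'E'
from h import *
from scipy.optimize import least_squares
D=[([91.5645,20.5917,.634,-.0214,-70.1356,-16.506],[.17394,.6517,.22562],[94.3389874,89.90454,-100.60978]),
([22.7556,-9.8173,-21.3203,.0052,-78.4017,75.3692],[.39912,-.04061,.32112],[-168.4,89.9,19.7]),
([40.336,-42.9559,-58.0506,31.5107,-41.5179,40.3066],[.40513,-.04233,.33518],[-179,47.8,9.3]),
([11.7567,-24.5934,-58.263,-6.3996,-18.1105,93.0296],[.38656,-.10086,.17462],[-174.4,51.6,15.]),
([8.4994,-9.4674,-52.1727,-32.6141,-6.1607,121.9433],[.44062,-.0754,.12178],[-175.8,47.8,13.4]),
([13.8882,-7.9211,-58.2756,-11.3636,-2.6541,96.7461],[.4438,-.0804,.11184],[-174.7,53,14.8])]
E=lambda a,t:R.from_euler(a,t,degrees=True).as_matrix()
def fk(q,p):
    off,r0,z0,L1,e,L2,Lt,s4,s6,c6=p
    R1=E('z',q[0]); pos=R1@np.array([r0,off,z0])
    Ru=R1@E('y',q[1]); pos=pos+Ru@np.array([0,0,L1])
    Rf=R1@E('y',q[1]-q[2]); pos=pos+Rf@np.array([L2,0,e])
    Rw=Rf@E('x',s4*q[3])@E('y',-q[4]); pos=pos+Rw@np.array([Lt,0,0])
    return pos,Rw@E('x',s6*q[5]+c6)
def fit():
    best=None
    for s4 in(1,-1):
        for s6 in(1,-1):
            def res(x):
                o=[]
                for q,P,e in D:
                    pp,RR=fk(q,[*x[:7],s4,s6,x[7]])
                    o+=list((pp-P)*10)+list(R.from_matrix(RR.T@E('xyz',e)).as_rotvec())
                return o
            for c in(0,90,180,270):
                s=least_squares(res,[-.19,0,.4,.4,0,.4,.25,c],x_scale=[.1]*7+[10])
                if best is None or s.cost<best[0]: best=(s.cost,[*s.x[:7],s4,s6,s.x[7]],s.fun)
    return best
if __name__=="__main__":
    b=fit(); print(b[0],np.round(b[1],4)); print(np.round(b[2].reshape(6,6),3)); p=b[1]
    np.save("p.npy",p)
    lo=np.array([-176.03,-82.01,-58.28,-173.87,-174.79,-173.66]);hi=np.array([176.03,121.73,71.71,95.51,-.11,173.66])
    for sy in(-1,1):
     for th in(25,30,35,40,45):
      for psi in(-10,0,8,20,30):
       for pt in((-.125,0,.09),(-.125,.025,.03)):
        Rt=lean(th,psi,sy); T=b2w(pt); bb=None
        for q0 in D[2:]+[([15,0,-40,-150,-10,-40],),([20,-5,-50,-90,-10,100],),([20,-5,-50,60,-10,0],),([20,-5,-50,0,-10,-80],)]:
            f=lambda q:np.r_[(fk(q,p)[0]-T)*10,R.from_matrix(fk(q,p)[1].T@Rt).as_rotvec()]
            s=least_squares(f,np.clip(q0[0],lo+.5,hi-.5),bounds=(lo,hi),x_scale=30.)
            if bb is None or s.cost<bb.cost: bb=s
        if bb.cost<1e-4: print(sy,th,psi,pt,np.round(bb.x,1))
E
python3 kin.py
```

```text
0.5281439286102404 [-1.82200e-01 -1.36200e-01  2.94900e-01  5.40900e-01  1.10000e-03
  6.04600e-01  3.52800e-01 -1.00000e+00 -1.00000e+00 -8.99965e+01]
[[-0.089 -0.249  0.176 -0.    -0.     0.   ]
 [ 0.078  0.136  0.345  0.     0.    -0.   ]
 [ 0.071 -0.07  -0.62  -0.    -0.    -0.   ]
 [ 0.016  0.08   0.013 -0.     0.    -0.001]
 [ 0.342 -0.173  0.361  0.001 -0.     0.   ]
 [-0.238 -0.002 -0.276 -0.001 -0.001 -0.   ]]
-1 25 -10 (-0.125, 0, 0.09) [ 32.7  -4.6 -49.3  33.9 -30.9  20.1]
-1 25 -10 (-0.125, 0.025, 0.03) [ 37.9   2.3 -51.2  45.3 -26.2   2.8]
-1 25 0 (-0.125, 0, 0.09) [ 27.9  -4.6 -49.3  27.4 -25.5  39.3]
-1 25 0 (-0.125, 0.025, 0.03) [ 33.2   2.1 -51.5  42.4 -20.1  18.7]
-1 25 8 (-0.125, 0, 0.09) [ 23.5  -3.9 -48.6  17.6 -22.   59.5]
-1 25 8 (-0.125, 0.025, 0.03) [ 28.9   2.5 -51.   34.3 -15.5  37.5]
-1 25 20 (-0.125, 0, 0.09) [ 16.9  -1.9 -46.8  -3.8 -20.2  96.5]
-1 25 20 (-0.125, 0.025, 0.03) [ 22.1   4.1 -49.3   4.4 -11.6  83.8]
-1 25 30 (-0.125, 0, 0.09) [ 11.7   0.4 -44.5 -20.3 -22.5 125.5]
-1 25 30 (-0.125, 0.025, 0.03) [ 16.7   6.  -47.2 -24.5 -13.6 126. ]
-1 30 -10
[... 3229 characters left out ...]
7 -159.9]
1 35 8 (-0.125, 0.025, 0.03) [ 34.3   0.4 -58.3  92.4 -14.6 155.4]
1 35 20 (-0.125, 0, 0.09) [ 16.1  -3.9 -52.9 -20.2  -6.4 -66.7]
1 35 30 (-0.125, 0, 0.09) [  7.9  -0.2 -49.3 -58.3 -14.7 -14.2]
1 35 30 (-0.125, 0.025, 0.03) [  13.7    6.2  -52.1 -103.1   -9.5   26.8]
1 40 20 (-0.125, 0, 0.09) [  15.6   -3.9  -55.7 -121.3   -3.3   34.7]
1 40 30 (-0.125, 0, 0.09) [  5.8   0.6 -51.4 -87.8 -15.3  16.7]
1 40 30 (-0.125, 0.025, 0.03) [  11.9    7.5  -54.  -130.7  -15.3   55.8]
1 45 20 (-0.125, 0, 0.09) [  15.1   -3.1  -58.3 -160.8  -10.6   74.6]
1 45 30 (-0.125, 0, 0.09) [   3.4    2.2  -53.1 -110.1  -19.7   40.8]
1 45 30 (-0.125, 0.025, 0.03) [   9.9    9.7  -55.6 -141.7  -23.1   68.5]
```

```bash
python3 - <<'E'
s=open('kin.py').read()
s=s.replace("off,r0,z0,L1,e,L2,Lt,s4,s6,c6=p","off,r0,z0,L1,e,L2,Lt,wy,ty,tz,s4,s6,c6=p")
s=s.replace("Rw=Rf@E('x',s4*q[3])@E('y',-q[4]); pos=pos+Rw@np.array([Lt,0,0])","R4=Rf@E('x',s4*q[3]); Rw=R4@E('y',-q[4]); pos=pos+R4@np.array([0,wy,0])+Rw@E('x',s6*q[5]+c6)@np.array([Lt,ty,tz])")
s=s.replace("[*x[:7],s4,s6,x[7]]","[*x[:10],s4,s6,x[10]]").replace("[-.19,0,.4,.4,0,.4,.25,c],x_scale=[.1]*7+[10]","[-.02,0,.4,.4,0,.4,.25,-.1,0,0,c],x_scale=[.1]*10+[10]").replace("[*s.x[:7],s4,s6,s.x[7]]","[*s.x[:10],s4,s6,s.x[10]]")
s=s.replace("for s4 in(1,-1)","for s4 in(-1,)").replace("for s6 in(1,-1)","for s6 in(-1,)").replace("for c in(0,90,180,270)","for c in(-90,)")
s=s.replace("for sy in(-1,1)","for sy in(-1,)").replace("(25,30,35,40,45)","(28,33,38,43)").replace("(-10,0,8,20,30)","(-10,0,8,16,24)")
open('kin.py','w').write(s)
E
python3 kin.py
```

```text
1.4963754186710065e-06 [ -0.      -0.       0.1988   0.6016   0.       0.4636   0.378   -0.1918
  -0.      -0.      -1.      -1.     -89.9965]
[[ 0.     0.    -0.    -0.    -0.     0.   ]
 [-0.    -0.    -0.     0.     0.    -0.   ]
 [-0.     0.     0.    -0.    -0.    -0.   ]
 [ 0.     0.    -0.    -0.     0.    -0.001]
 [ 0.     0.     0.     0.001 -0.     0.   ]
 [-0.    -0.    -0.    -0.001 -0.001 -0.   ]]
-1 28 24 (-0.125, 0, 0.09) [ 14.   -1.8 -48.6 -17.  -16.2 115.2]
-1 28 24 (-0.125, 0.025, 0.03) [ 16.4   6.2 -49.3 -28.1  -7.6 124.6]
-1 33 16 (-0.125, 0.025, 0.03) [ 1.700e+01  5.900e+00 -5.060e+01 -3.800e+01 -1.000e-01  1.272e+02]
-1 33 24 (-0.125, 0, 0.09) [  8.   -1.7 -45.4 -31.6 -16.7 134.1]
-1 33 24 (-0.125, 0.025, 0.03) [  4.2   6.6 -43.1 -50.5 -13.8 156.5]
-1 38 8 (-0.125, 0.025, 0.03) [ 8.100e+00  5.700e+00 -4.600e+01 -6.430e+01 -1.000e-01  1.542e+02]
-1 38 16 (-0.125, 0, 0.09) [ 15.6  -3.4 -53.5 -27.5  -1.8 117.8]
-1 38 16 (-0.125, 0.025, 0.03) [ -3.2   6.4 -42.8 -68.8 -12.4 173.7]
-1 38 24 (-0.125, 0, 0.09) [ -3.1  -0.6 -41.2 -49.4 -21.7 159.2]
-1 38 24 (-0.125, 0.025, 0.03) [ -10.7    8.3  -40.6  -69.3  -22.1 -173.7]
-1 43 -10 (-0.125, 0.025, 0.03) [ -35.5   10.4  -58.3 -134.8  -24.8 -112.9]
-1 43 0 (-0.125, 0.025, 0.03) [ -27.4    8.4  -49.8 -112.3  -19.8 -135.7]
-1 43 8 (-0.125, 0.025, 0.03) [ -23.     8.4  -46.   -98.   -20.8 -147.7]
-1 43 16 (-0.125, 0, 0.09) [ -7.3  -1.5 -42.6 -62.9 -17.6 169.2]
-1 43 16 (-0.125, 0.025, 0.03) [ -22.3    9.4  -43.7  -88.4  -25.  -151.7]
-1 43 24 (-0.125, 0.025, 0.03) [ -22.9   11.   -41.3  -81.1  -30.3 -152.2]
```

```bash
cat > ik.py <<'E'
from kin import *
p=np.load("p.npy")
lo=np.array([-176.03,-82.01,-58.28,-173.87,-174.79,-173.66]);hi=np.array([176.03,121.73,71.71,95.51,-.11,173.66])
def ik(T,Rt,q0):
    f=lambda q:np.r_[(fk(q,p)[0]-T)*10,R.from_matrix(fk(q,p)[1].T@Rt).as_rotvec()]
    s=least_squares(f,np.clip(q0,lo+.2,hi-.2),bounds=(lo,hi),x_scale=30.)
    return s.x if s.cost<1e-7 else None
E
python3 - <<'E'
from ik import *
rng=np.random.default_rng(0)
for th in(34,38,42,45):
  for psi in(0,8.1,13):
    for sy in (1,-1):
      sols=[]
      for k in range(25):
        q0=[rng.uniform(-60,40),rng.uniform(-15,15),rng.uniform(-57,-30),rng.uniform(-170,90),rng.uniform(-40,-2),rng.uniform(-170,170)]
        Rt=lean(th,psi,sy)
        q=ik(b2w([-.128,.03,.025]),Rt,q0)
        if q is None: continue
        path=[q]
        for pt in([-.128,0,.025],[-.121,0,.10],[-.16,0,.12]):
            q=ik(b2w(pt),Rt,path[-1])
            path.append(q)
            if q is None: break
        n=sum(x is not None for x in path)
        key=np.round(path[0],0).tolist()
        if not any(np.abs(np.array(key)-s[1]).max()<4 for s in sols): sols.append((n,key,[None if x is None else np.round(x).astype(int).tolist() for x in path]))
      for s in sols: print(th,psi,sy,s[0],s[2])
E
```

```text
38 8.1 1 2 [[6, 6, -45, -69, -1, -20], [-5, 7, -43, -72, -8, -8], None]
38 8.1 -1 2 [[6, 6, -45, -69, -1, 160], [-5, 7, -43, -72, -8, 172], None]
38 13 1 2 [[-3, 7, -44, -73, -10, -4], [-10, 8, -42, -73, -14, 0], None]
42 0 1 2 [[-26, 9, -50, -112, -19, 44], [-26, 9, -47, -105, -18, 35], None]
42 0 -1 2 [[-26, 9, -50, -112, -19, -136], [-26, 9, -47, -105, -18, -145], None]
42 8.1 1 2 [[-21, 8, -46, -98, -19, 31], [-24, 9, -44, -93, -21, 27], None]
42 8.1 -1 2 [[-21, 8, -46, -98, -19, -149], [-24, 9, -44, -93, -21, -153], None]
42 13 1 2 [[-21, 9, -45, -91, -22, 28], [-24, 10, -43, -87, -24, 26], None]
42 13 -1 2 [[-21, 9, -45, -91, -22, -152], [-24, 10, -43, -87, -24, -154], None]
45 0 1 2 [[-38, 14, -56, -122, -31, 65], [-38, 13, -52, -115, -29, 56], None]
45 0 -1 2 [[-38, 14, -56, -122, -31, -115], [-38, 13, -52, -115, -29, -124], None]
45 8.1 1 2 [[-32, 12, -50, -107, -29, 50], [-34, 12, -47, -101, -29, 45], None]
45 8.1 -1 2 [[-32, 12, -50, -107, -29, -130], [-34, 12, -47, -101, -29, -135], None]
45 13 1 3 [[-30, 12, -47, -99, -29, 44], [-32, 13, -45, -94, -30, 41], [-6, -3, -43, -65, -15, -12], None]
45 13 -1 2 [[-30, 12, -47, -99, -29, -136], [-32, 13, -45, -94, -30, -139], None]
```

```bash
python3 - <<'E'
from ik import *
rng=np.random.default_rng(1)
pts={'A':[-.121,0,.10],'B':[-.128,0,.025],'C':[-.128,.03,.025],'H':[-.18,0,.16]}
for th in(24,28,32,36,40,44):
  for psi in(-5,2,8.1,14):
    out=[]
    for n,pt in pts.items():
      S=[]
      for k in range(14):
        q0=[rng.uniform(-50,40),rng.uniform(-15,15),rng.uniform(-57,-30),rng.uniform(-150,90),rng.uniform(-40,-2),rng.uniform(-100,100)]
        q=ik(b2w(pt),lean(th,psi,1),q0)
        if q is not None and not any(np.abs(q-s).max()<3 for s in S): S.append(q)
      out.append(n+str([np.round(s).astype(int).tolist() for s in S]))
    print(th,psi,*out)
E
```

```text
24 -5 A[] B[] C[] H[]
24 2 A[] B[] C[] H[]
24 8.1 A[] B[] C[] H[]
24 14 A[] B[] C[] H[[26, -19, -57, 10, -28, -109]]
28 -5 A[] B[] C[] H[]
28 2 A[] B[] C[] H[]
28 8.1 A[] B[] C[] H[]
28 14 A[] B[] C[] H[]
32 -5 A[] B[] C[] H[]
32 2 A[] B[] C[] H[]
32 8.1 A[] B[] C[] H[]
32 14 A[] B[] C[] H[]
36 -5 A[] B[] C[] H[]
36 2 A[] B[] C[] H[]
36 8.1 A[] B[] C[] H[]
36 14 A[] B[[-2, 7, -43, -63, -11, -15]] C[[8, 6, -46, -58, -4, -27]] H[]
40 -5 A[] B[[-17, 7, -45, -102, -8, 21]] C[[-21, 7, -49, -114, -11, 37]] H[]
40 2 A[] B[[-14, 7, -44, -90, -10, 12]] C[[-11, 7, -45, -95, -9, 16]] H[]
40 8.1 A[] B[[-15, 8, -43, -84, -15, 13]] C[[-11, 7, -44, -88, -12, 13]] H[]
40 14 A[] B[[-17, 9, -42, -80, -20, 15]] C[[-13, 8, -43, -83, -17, 14]] H[]
44 -5 A[] B[[-39, 12, -54, -123, -27, 61]] C[] H[]
44 2 A[] B[[-33, 11, -49, -108, -25, 47]] C[[-33, 11, -52, -115, -26, 54]] H[]
44 8.1 A[] B[[-31, 11, -46, -99, -26, 39]] C[[-29, 11, -48, -104, -26, 44]] H[]
44 14 A[[-3, -3, -44, -60, -14, -18]] B[[-29, 12, -44, -91, -29, 36]] C[[-27, 11, -46, -96, -27, 38]] H[]
```

```bash
cat >> ik.py <<'E'
def leanr(th,psi,sy=1):
    x=lean(th,psi)[:,0]; bx=Rb()[:,0]; y=np.cross(bx,x); y/=np.linalg.norm(y)
    if y@Rb()[:,1]*sy<0: y=-y
    return np.column_stack([x,y,np.cross(x,y)])
def prot(T,Rt):  # max bin-x of body minus allowed front, mm (neg=clear)
    m=-9
    for a in np.linspace(.066,.22,20):
        for b in(-.0965,.0965):
            for c in(-.039,.039):
                q=w2b(T+Rt@np.array([-a,b,c])); z=q[2]
                lim=-.129 if .225<z<.26 else -.1206 if z>.125 else -.075-.0456*z/.125 if z<=.125 else 0
                if z<.26: m=max(m,q[0]-lim)
    return round(m*1000)
E
python3 - <<'E'
from ik import *
rng=np.random.default_rng(2)
pts={'H':[-.16,0,.125],'A':[-.122,0,.092],'B':[-.128,0,.025],'C':[-.128,.03,.025]}
for th in(30,34,38,42,46):
  for psi in(12,16,20,24,28):
    out=[]
    for n,pt in pts.items():
      S=[];Rt=leanr(th,psi,1);T=b2w(pt)
      for k in range(12):
        q0=[rng.uniform(-30,20),rng.uniform(-10,10),rng.uniform(-57,-40),rng.uniform(-110,0),rng.uniform(-30,-2),rng.uniform(-60,60)]
        q=ik(T,Rt,q0)
        if q is not None and not any(np.abs(q-s).max()<3 for s in S): S.append(q)
      out.append(n+str(prot(T,Rt))+str([np.round(s).astype(int).tolist() for s in S]))
    print(th,psi,*out)
E
```

```text
30 12 H-39[] A-1[] B-14[] C-14[]
30 16 H-38[] A0[] B-12[] C-12[]
30 20 H-37[] A0[[18, -3, -55, -7, -8, -96]] B-10[[9, 7, -46, -38, -9, -56]] C-10[]
30 24 H-36[[15, -11, -52, -13, -20, -89]] A1[[12, -2, -47, -22, -16, -77]] B-8[[4, 8, -43, -43, -15, -48]] C-8[[13, 7, -47, -39, -9, -60]]
30 28 H-31[[10, -9, -47, -22, -25, -77]] A2[[7, -1, -43, -29, -22, -68]] B-6[[0, 8, -41, -46, -19, -44]] C-6[[7, 7, -44, -44, -15, -52]]
34 12 H-44[] A-6[] B-19[] C-19[]
34 16 H-43[] A-5[] B-17[[3, 7, -44, -53, -9, -36]] C-17[]
34 20 H-43[] A-5[[15, -3, -52, -21, -8, -79]] B-15[[-2, 8, -42, -56, -15, -30]] C-15[[6, 7, -45, -54, -9, -39]]
34 24 H-42[[11, -11, -50, -22, -19, -77]] A-4[[6, -2, -44, -35, -17, -61]] B-13[[-6, 8, -40, -57, -19, -28]] C-13[[1, 7, -42, -57, -15, -34]]
34 28 H-37[[4, -9, -45, -32, -26, -64]] A-3[[1, 0, -41, -40, -23, -53]] B-10[[-8, 9, -39, -57, -23, -27]] C-10[[-2, 8, -41, -58, -20, -32]]
38 12 H-49[] A-11[] B-24[[-9, 7, -42, -73, -13, -6]] C-24[[-2, 6, -44, -73, -9, -11]]
38 16 H-49[] A-11[] B-22[[-12, 8, -42, -72, -17, -7]] C-22[[-6, 7, -43, -73, -14, -10]]
38 20 H-48[] A-10
[... 1034 characters left out ...]
12 H-60[] A-22[[-13, -1, -43, -74, -19, -4]] B-35[[-35, 14, -46, -98, -32, 40]] C-35[[-34, 13, -49, -103, -32, 44]]
46 16 H-59[[-8, -10, -46, -58, -20, -27]] A-21[[-17, 0, -42, -73, -24, -5]] B-32[[-34, 14, -44, -93, -34, 32]] C-32[[-32, 13, -47, -97, -33, 35]]
46 20 H-58[[-16, -8, -43, -62, -29, -21]] A-20[[-20, 1, -40, -72, -29, -7]] B-29[[-33, 15, -43, -88, -35, 24]] C-29[[-31, 14, -45, -92, -34, 27]]
46 24 H-54[[-21, -5, -41, -63, -35, -20]] A-19[[-22, 3, -39, -71, -33, -9]] B-26[[-33, 15, -41, -84, -37, 18]] C-26[[-30, 14, -43, -88, -36, 19]]
46 28 H-47[[-24, -3, -40, -62, -39, -20]] A-17[[-24, 4, -38, -69, -37, -12]] B-23[[-32, 16, -40, -81, -39, 12]] C-23[[-30, 15, -42, -84, -38, 13]]
```

```bash
cat >> ik.py <<'E'
from scipy.spatial.transform import Slerp
def follow(T,Rt,n=6,start=None):
    P,Rc,s=cur(); q=np.array(s["joints"],float)
    if start is not None: P,Rc,q=start
    sl=Slerp([0,1],R.from_matrix([Rc,Rt]))
    for k in range(1,n+1):
        q2=ik(P+(np.array(T)-P)*k/n,sl(k/n).as_matrix(),q)
        if q2 is None: print("fail at",k,"/",n); return None
        print(k,np.round(q2,1)); q=q2
    return np.array(T),Rt,q
E
python3 - <<'E'
from ik import *
Rt=leanr(37,24,-1)
a=follow(b2w([-.15,0,.118]),Rt)
plan(b2w([-.15,0,.118]),Rt)
P,Rc,s=cur()
for w in ([-.16,-.04,.13],[-.16,-.06,.12]):
  print(w); a2=follow(b2w(w),Rt); 
  if a2:
    plan(b2w(w),Rt)
    for nx in ([-.123,0,.092],[-.128,0,.025],[-.128,.03,.025]):
      print(nx); plan(b2w(nx),Rt,a2[0],Rt); a2=follow(b2w(nx),Rt,4,a2)
      if a2 is None: break
E
```

```text
1 [ 10.3  -7.7 -52.5 -23.1  -9.2 109.9]
2 [  8.5  -7.7 -50.3 -27.3 -12.2 114.2]
3 [  7.1  -7.8 -48.8 -30.3 -14.6 116.8]
4 [  5.9  -7.8 -47.6 -32.6 -16.7 118.7]
5 [  4.9  -7.8 -46.7 -34.6 -18.7 120.1]
6 [  3.9  -7.8 -45.8 -36.3 -20.4 121.2]
shift cm (first) [-0.7  -3.53  0.23] then turn [ 0.121 -0.022 -0.095]  or turn first, shift [-0.35 -3.52  0.67]
[-0.16, -0.04, 0.13]
1 [  6.3  -7.4 -49.6 -28.1 -12.7 117.8]
2 [  2.2  -7.2 -46.7 -32.9 -17.3 124.2]
3 [ -1.   -7.  -44.7 -35.9 -20.9 128.2]
4 [ -3.9  -6.9 -43.2 -38.  -24.1 130.9]
5 [ -6.5  -6.7 -41.9 -39.6 -27.1 133. ]
6 [ -8.8  -6.5 -40.7 -40.9 -29.9 134.6]
shift cm (first) [-2.53  0.36  0.31] then turn [ 0.121 -0.022 -0.095]  or turn first, shift [-2.55  0.15  0.33]
[-0.123, 0, 0.092]
shift cm (first) [ 5.84 -3.15 -0.4 ] then turn [0. 0. 0.]  or turn first, shift [ 5.84 -3.15 -0.4 ]
1 [ -6.4  -5.3 -41.3 -41.7 -27.2 133.8]
2 [ -4.1  -4.  -41.7 -42.6 -24.7 133.3]
3 [ -2.   -2.6 -41.9 -43.8 -22.4 133.2]
4 [ -0.2  -1.  -41.9 -45.2 -20.3 133.5]
[-0.128, 0, 0.025]
shift cm (first) [5.06 1.35 4.21] then turn [0. 0. 0.]  or turn first, shift 
[... 965 characters left out ...]
 -39.5 -44.9 -29.5 140.7]
2 [ -7.6  -2.5 -40.4 -45.  -26.5 138.4]
3 [ -3.9  -1.8 -41.2 -45.1 -23.4 135.9]
4 [ -0.2  -1.  -41.9 -45.2 -20.3 133.5]
[-0.128, 0, 0.025]
shift cm (first) [5.06 1.35 4.21] then turn [0. 0. 0.]  or turn first, shift [5.06 1.35 4.21]
1 [ -3.3   1.5 -41.1 -50.7 -20.9 141.5]
2 [ -6.5   4.1 -40.4 -56.  -21.6 149.7]
3 [ -9.8   6.7 -40.  -61.2 -22.5 157.8]
4 [-13.1   9.5 -39.6 -66.2 -23.4 165.8]
[-0.128, 0.03, 0.025]
shift cm (first) [ 0.49 -2.94  0.35] then turn [0. 0. 0.]  or turn first, shift [ 0.49 -2.94  0.35]
1 [-11.8   9.2 -40.  -66.5 -22.6 165.2]
2 [-10.5   8.8 -40.4 -66.9 -21.8 164.4]
3 [ -9.1   8.5 -40.8 -67.2 -20.9 163.7]
4 [ -7.7   8.2 -41.2 -67.5 -20.  162.8]
```

```bash
python3 -m creep '[[0.04,-0.007,-0.032,-0.85,0.1,0.1,0],[0.04,-0.007,-0.032,-0.85,0.1,0.1,0],[0.041,-0.008,-0.031,-0.85,0.1,0.1,0],[0,0,0,0,0,0,0]]'
python3 - <<'E'
from ik import *
P,Rc,s=cur(); Rt=leanr(37,24,-1); print(w2b(P),np.round(s["joints"],1),np.round(R.from_matrix(Rc.T@Rt).as_rotvec(),3))
plan(b2w([-.123,0,.092]),Rt)
E
```

```text
time_s: 6.25
tcp_pos: [0.4265, -0.1011, 0.1221]
eef_rot: [-164.8, 54.3, 19.6]
contact_force: [-0.3, -0.3, 0.9]
gripper_width: 0.0005
[-0.16257487 -0.05274611  0.12214957] [ -5.   -6.9 -43.5 -36.  -24.4 128.6] [ 0.015  0.008 -0.05 ]
shift cm (first) [ 5.32 -4.82 -1.01] then turn [ 0.015  0.008 -0.05 ]  or turn first, shift [ 5.57 -4.56 -0.9 ]
```

```bash
python3 -m creep '[[0.015,0.008,-0.05,0,0,0,0],[0,0,0,1.4,-1.5,-0.3,0],[0,0,0,1.4,-1.5,-0.3,0],[0,0,0,1.4,-1.5,-0.3,0],[0,0,0,0,0,0,0],[0,0,0,0,0,0,0]]'
python3 - <<'E'
from ik import *
P,Rc,s=cur(); Rt=leanr(37,24,-1); print(w2b(P),np.round(s["joints"],1),np.round(R.from_matrix(Rc.T@Rt).as_rotvec(),3),s["contact_force"])
plan(b2w([-.123,0,.092]),Rt)
E
```

```text
time_s: 6.85
tcp_pos: [0.4485, -0.0446, 0.1005]
eef_rot: [-160.5, 53.2, 24.3]
contact_force: [-0.1, 0.3, 0.3]
gripper_width: 0.0003
[-1.32776344e-01  1.00614048e-04  1.00502803e-01] [  1.1  -3.2 -43.1 -42.1 -20.6 129.7] [0.006 0.005 0.002] [-0.06996215  0.31525731  0.25811701]
shift cm (first) [ 1.24  0.19 -0.32] then turn [0.006 0.005 0.002]  or turn first, shift [ 1.24  0.18 -0.32]
```

```bash
python3 -m creep '[[0,0,0,0.6,0.1,-0.16,0],[0,0,0,0.64,0.08,-0.16,0],[0,0,0,0,0,0,0]]'
python3 -m creep '[[0,0,0,0.6,0.16,0.5,0],[0,0,0,0.6,0.16,0.5,0],[0,0,0,0.6,0.16,0.5,0],[0,0,0,0,0,0,0]]'
python3 - <<'E'
from ik import *
P,Rc,s=cur(); Rt=leanr(37,24,-1); print(w2b(P),np.round(s["joints"],1),np.round(R.from_matrix(Rc.T@Rt).as_rotvec(),3),w2b(s["contact_force"]+BO))
plan(b2w([-.128,0,.025]),Rt)
E
```

```text
time_s: 7.15
tcp_pos: [0.4592, -0.0444, 0.0925]
eef_rot: [-160.5, 53.2, 24.2]
contact_force: [0.2, 0.1, -0.9]
gripper_width: 0.0003
time_s: 7.55
tcp_pos: [0.4572, -0.045, 0.0688]
eef_rot: [-160.5, 53.1, 24.1]
contact_force: [1.0, 0.5, 1.6]
gripper_width: 0.0005
[-0.12424915 -0.00148723  0.06884941] [ -4.6   2.6 -40.7 -52.4 -21.3 144.6] [0.003 0.003 0.   ] [1.09844381 0.30108305 1.57124981]
shift cm (first) [3.32 0.73 2.8 ] then turn [0.003 0.003 0.   ]  or turn first, shift [3.31 0.74 2.81]
```

```bash
python3 -m creep '[[0,0,0,0.55,0.12,0.47,0],[0,0,0,0.55,0.12,0.47,0],[0,0,0,0,0,0,0],[0,0,0,0,0,0,0]]'
python3 - <<'E'
from ik import *
P,Rc,s=cur(); print(w2b(P),w2b(s["contact_force"]+BO))
im,d=r.capture("scene"); cv2.imwrite("pics/v5.png",np.hstack([cv2.resize(im[100:300,250:450],(400,400)),cv2.resize(r.capture("wrist")[0][100:300,150:450],(400,267)) if 0 else cv2.resize(r.capture("wrist")[0],(400,400))]))
E
```

```text
time_s: 7.95
tcp_pos: [0.4573, -0.0446, 0.0556]
eef_rot: [-160.6, 53.0, 24.0]
contact_force: [3.0, 0.4, 7.7]
gripper_width: 0.0007
[-0.12405281 -0.00110584  0.05560002] [2.99677318 0.01000258 7.6924343 ]
```

View pics/v5.png

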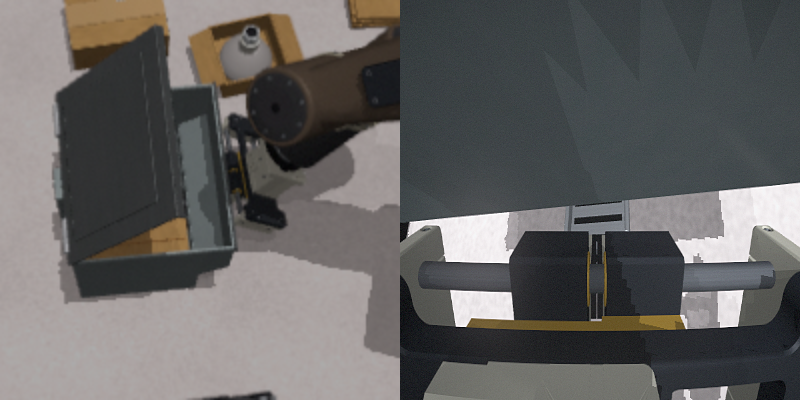

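```bash
python3 -m creep '[[0,0,0,0.57,0.15,0.48,0],[0,0,0,0.57,0.15,0.48,0],[0,0,0,0.57,0.15,0.48,0],[0,0,0,0,0,0,0]]'
python3 -m creep '[[0,0,0,0.4,0.1,0.33,0],[0,0,0,0.4,0.1,0.33,0],[0,0,0,0,0,0,0],[0,0,0,0,0,0,0]]'
python3 - <<'E'
from ik import *
P,Rc,s=cur(); print(w2b(P),w2b(s["contact_force"]+BO),np.round(s["joints"],1))
Rt=Rc
plan(P+Rb()@[0,.033,0],Rt); plan(P+Rb()@[0,0,-.01],Rt)
E
```

```text
time_s: 8.45
tcp_pos: [0.4557, -0.0446, 0.0324]
eef_rot: [-160.6, 53.0, 24.1]
contact_force: [7.0, -0.3, 1.2]
gripper_width: 0.0004
time_s: 8.85
tcp_pos: [0.4557, -0.0446, 0.0229]
eef_rot: [-160.6, 52.9, 24.0]
contact_force: [6.8, 0.6, 5.2]
gripper_width: 0.0003
[-0.12565911 -0.00085754  0.02287545] [ 6.79915059 -0.34103498  5.18709791] [-13.6  10.  -39.3 -66.8 -23.6 167.2]
shift cm (first) [ 0.55 -3.23  0.37] then turn [0. 0. 0.]  or turn first, shift [ 0.55 -3.23  0.37]
shift cm (first) [0.8  0.2  0.57] then turn [0. 0. 0.]  or turn first, shift [0.8  0.2  0.57]
```

```bash
cat >> h.py <<'E'
def lidang():
    for n in("top","scene"):
        i=K(n); im,d=r.capture(n); W=cloud(n,d,i)
        for o in r.masks_of("lid",n)[:1]:
            B=((W-BO)@Rb())[o["pixels"]]; B=B[~np.isnan(B[:,0])]; B=B[(B[:,2]>.235)&(abs(B[:,1])<.11)&(B[:,0]<.25)]
            a=np.degrees(np.arctan2(B[:,2]-.244,.117-B[:,0]))
            f=np.hypot(B[:,2]-.244,.117-B[:,0])>.08
            print(n,"lid",o["score"],f.sum(),np.round(np.radians(np.percentile(a[f],[10,50,90])),3),"pedal",np.round(np.radians(np.median(a[f]))/6,3))
E
python3 - <<'E'
from h import *
lidang()
im,d=r.capture("wrist"); cv2.imwrite("pics/v6.png",cv2.resize(im[60:260,200:440],(720,600)))
E
```

```text
top lid 0.95 6139 [2.096 2.11  2.13 ] pedal 0.352
scene lid 0.63 2893 [2.084 2.105 2.123] pedal 0.351
```

View pics/v6.png

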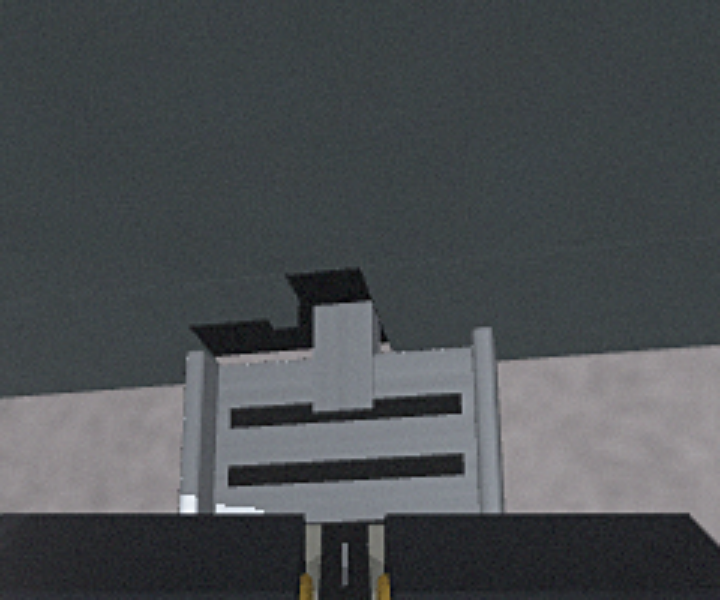

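```bash
python3 -m creep '[[0,0,0,0.2,0.05,0.14,0],[0,0,0,0.11,-0.65,0.075,0],[0,0,0,0.11,-0.65,0.075,0],[0,0,0,0.11,-0.65,0.075,0],[0,0,0,0.11,-0.65,0.075,0],[0,0,0,0,0,0,0],[0,0,0,0,0,0,0]]'
python3 - <<'E'
from ik import *
P,Rc,s=cur(); print(w2b(P),w2b(s["contact_force"]+BO),np.round(s["joints"],1))
i=K("wrist"); im,d=r.capture("wrist"); W=cloud("wrist",d,i); B=(W-BO)@Rb()
for o in r.masks_of("pedal","wrist")[:2]:
    b=B[o["pixels"]]; b=b[(b[:,2]>.005)&(b[:,2]<.04)&(b[:,0]>-.11)]; print(o["score"],o["rect"],np.round(np.percentile(b,[2,50,98],axis=0),4))
E
```

```text
time_s: 9.8
tcp_pos: [0.4523, -0.0183, 0.0208]
eef_rot: [-160.8, 52.9, 24.0]
contact_force: [5.6, -1.4, 8.7]
gripper_width: 0.0005
[-0.12535996  0.02561534  0.02083967] [ 5.34759752 -2.18013995  8.73379153] [ -9.6   9.3 -40.6 -69.  -20.9 166.3]
0.92 [261.8, 162.4, 370.6, 262.1] [[-0.1094 -0.0048  0.0172]
 [-0.0951  0.024   0.0191]
 [-0.075   0.0525  0.0282]]
```

```bash
python3 -m creep '[[0,0,0,0.11,-0.6,0.075,0],[0,0,0,0,0,0,0],[0,0,0,0,0,0,0]]'
python3 -m creep '[[0,0,0,-0.24,-0.06,-0.17,0],[0,0,0,-0.24,-0.06,-0.17,0],[0,0,0,-0.24,-0.06,-0.17,0],[0,0,0,-0.24,-0.06,-0.17,0],[0,0,0,-0.24,-0.06,-0.17,0],[0,0,0,0,0,0,0],[0,0,0,0,0,0,0]]'
python3 - <<'E'
from ik import *
P,Rc,s=cur(); print(w2b(P),w2b(s["contact_force"]+BO)); lidang()
i=K("wrist"); im,d=r.capture("wrist"); W=cloud("wrist",d,i); B=(W-BO)@Rb()
for o in r.masks_of("pedal","wrist")[:1]:
    b=B[o["pixels"]]; b=b[(b[:,2]>.005)&(b[:,2]<.05)&(b[:,0]>-.11)]; print(o["score"],o["rect"],np.round(np.percentile(b,[2,50,98],axis=0),4))
E
```

```text
time_s: 10.2
tcp_pos: [0.4518, -0.0134, 0.0207]
eef_rot: [-161.0, 52.9, 23.7]
contact_force: [5.0, -4.1, 8.9]
gripper_width: 0.0002
time_s: 10.9
tcp_pos: [0.4514, -0.0128, 0.0357]
eef_rot: [-160.9, 52.9, 23.9]
contact_force: [4.8, -2.3, 5.1]
gripper_width: 0.0002
[-0.12545077  0.0312131   0.03566305] [ 4.39752708 -2.9801561   5.10766615]
top lid 0.57 3444 [1.648 1.665 1.672] pedal 0.277
scene lid 0.89 1072 [1.656 1.679 1.692] pedal 0.28
0.95 [278.1, 169.7, 379.5, 258.2] [[-0.1094 -0.0046  0.0261]
 [-0.0956  0.0238  0.0276]
 [-0.0791  0.0525  0.0367]]
```

```bash
python3 -m creep '[[0,0,0,-0.24,-0.06,-0.17,0],[0,0,0,-0.24,-0.06,-0.17,0],[0,0,0,-0.24,-0.06,-0.17,0],[0,0,0,0,0,0,0],[0,0,0,0,0,0,0]]'
python3 - <<'E'
from ik import *
P,Rc,s=cur(); print(w2b(P),w2b(s["contact_force"]+BO)); lidang()
plan(P+Rb()@[0,-.004,.0],Rc); plan(P+Rb()@[-.01,0,.05],Rc)
E
```

```text
time_s: 11.7
tcp_pos: [0.45, -0.0121, 0.0436]
eef_rot: [-160.7, 53.0, 24.0]
contact_force: [5.3, -2.2, 4.9]
gripper_width: 0.0003
[-0.12672338  0.03204933  0.04358506] [ 4.90161024 -2.96641675  4.90862436]
top lid 0.8 1348 [1.401 1.42  1.444] pedal 0.237
scene lid 0.94 1017 [1.405 1.453 1.49 ] pedal 0.242
shift cm (first) [-0.08  0.37 -0.05] then turn [-0.001  0.    -0.   ]  or turn first, shift [-0.08  0.37 -0.05]
shift cm (first) [-4.59 -1.02 -2.03] then turn [-0.001  0.    -0.   ]  or turn first, shift [-4.59 -1.02 -2.03]
```

```bash
python3 -m creep '[[0,0,0,-0.24,-0.06,-0.17,0],[0,0,0,-0.32,0.2,-0.23,0],[0,0,0,-0.4,0.05,-0.28,0],[0,0,0,-0.6,-0.15,-0.43,0],[0,0,0,-0.8,-0.2,-0.57,0],[0,0,0,-0.8,-0.2,-0.57,0],[0,0,0,0,0,0,0]]'
python3 - <<'E'
from ik import *
P,Rc,s=cur(); print(w2b(P),w2b(s["contact_force"]+BO),np.round(s["joints"],1)); lidang()
Rt=leanr(37,24,-1)
plan(b2w([-.20,-.04,.14]),Rt); a=follow(b2w([-.20,-.04,.14]),Rt,4)
E
```

```text
time_s: 12.6
tcp_pos: [0.4483, -0.0155, 0.0814]
eef_rot: [-160.5, 53.1, 24.3]
contact_force: [0.3, 0.3, -0.4]
gripper_width: 0.0006
[-0.12887667  0.02897925  0.08142857] [ 0.36505145  0.28943002 -0.43007784] [  7.2  -1.7 -45.3 -43.9 -14.8 127.3]
top lid 0.81 1183 [1.382 1.401 1.427] pedal 0.234
scene lid 0.86 1069 [1.394 1.441 1.479] pedal 0.24
shift cm (first) [-10.03   5.49   1.74] then turn [0.004 0.004 0.001]  or turn first, shift [-10.03   5.51   1.68]
1 [  3.9  -4.6 -45.7 -41.7 -18.3 127.1]
2 [ -0.3  -7.4 -45.4 -40.2 -22.6 128.3]
3 [ -5.4  -9.7 -44.4 -39.5 -27.7 130.8]
4 [-11.1 -11.4 -43.  -39.4 -33.1 134.2]
```

```bash
python3 -m creep '[[0,0,0,-2.0,1.1,0.35,100],[0,0,0,-2.0,1.1,0.35,100],[0,0,0,-2.0,1.1,0.35,100],[0,0,0,-2.0,1.1,0.35,100],[0,0,0,-2.0,1.1,0.35,100],[0,0,0,0,0,0,100]]'
python3 - <<'E'
from ik import *
P,Rc,s=cur(); print(w2b(P),np.round(s["joints"],1)); q0=s["joints"]
for sy in(1,-1):
  for n,T,psi in(("lamp",np.array([.407,-.318,.075]),0),("lampH",np.array([.407,-.318,.33]),0),("dropH",b2w([.0,0,.36]),PSI),("drop",b2w([.0,0,.14]),PSI)):
    for seed in([0,10,-10,0,-80,60 if sy<0 else -120],[-20,10,-10,0,-80,30],q0):
      q=ik(T,lean(0,psi,sy),seed)
      if q is not None: print(sy,n,np.round(q,1))
T=np.array([.38,-.25,.30]); Rt=lean(0,0,-1); plan(T,Rt); follow(T,Rt,8)
E
```

```text
time_s: 13.4
tcp_pos: [0.388, -0.0957, 0.1414]
eef_rot: [-160.6, 53.0, 23.9]
contact_force: [-0.2, -0.7, 0.2]
gripper_width: 0.043
[-0.19988026 -0.04198198  0.14139947] [-11.4 -11.4 -42.8 -39.2 -33.4 134.4]
1 lamp [-16.2  14.6 -30.4  -0.  -45.  -73.8]
1 lamp [-16.2  14.6 -30.4  -0.  -45.  -73.8]
1 lampH [-16.2   2.4  -9.    0.  -78.6 -73.8]
1 lampH [-16.2   2.4  -9.   -0.  -78.6 -73.8]
1 dropH [ 16.7   8.4   1.5  -0.  -83.1 -98.6]
1 dropH [ 16.7   8.4   1.5   0.  -83.1 -98.6]
1 dropH [ 16.7   8.4   1.5   0.  -83.1 -98.6]
1 drop [ 16.7  15.8 -18.2  -0.  -55.9 -98.6]
1 drop [ 16.7  15.8 -18.2  -0.  -55.9 -98.6]
1 drop [ 16.7  15.8 -18.2  -0.  -55.9 -98.6]
-1 lamp [-16.2  14.6 -30.4  -0.  -45.  106.2]
-1 lamp [-16.2  14.6 -30.4  -0.  -45.  106.2]
-1 lamp [-16.2  14.6 -30.4  -0.  -45.  106.2]
-1 lampH [-16.2   2.4  -9.    0.  -78.6 106.2]
-1 lampH [-16.2   2.4  -9.    0.  -78.6 106.2]
-1 lampH [-16.2   2.4  -9.   -0.  -78.6 106.2]
-1 dropH [ 16.7   8.4   1.5  -0.  -83.1  81.4]
-1 dropH [ 16.7   8.4   1.5   0.  -83.1  81.4]
-1 dropH [ 16.7   8.4   1.5   0.  -83.1  81.4]
-1 drop [ 16.7  15.8 -18.2  -0.  -55.9  81.4]
-1 drop [ 16.7  15.8 -18.2  -0.  -55.9  81.4]
-1 drop [ 16.7  15.8 -18.2   0.  -55.9  81.4]
shift cm (first) [-16.88  11.68  -8.3 ] then turn [ 0.076 -0.6    0.238]  or turn first, shift [-15.86  15.43   0.8 ]
1 [ -7.2 -13.1 -42.2 -28.  -35.7 120.5]
2 [ -6.  -13.4 -40.1 -20.5 -40.5 112.3]
3 [ -5.9 -12.7 -37.1 -15.3 -46.2 107.4]
4 [ -6.3 -11.5 -33.6 -11.2 -52.1 104.2]
5 [ -6.8  -9.8 -29.9  -7.9 -58.  101.9]
6 [ -7.3  -7.8 -26.1  -5.1 -63.8 100.3]
7 [ -7.9  -5.7 -22.3  -2.5 -69.4  99.2]
8 [ -8.4  -3.3 -18.5   0.  -74.8  98.4]
```

```bash
python3 -m creep '[[0.015,-0.12,0.048,-1.5,1,-0.5,100],[0.015,-0.12,0.048,-2,2,-0.5,100],[0.015,-0.12,0.048,-2.5,2,-0.5,100],[0.015,-0.12,0.048,-3,2.5,0,100],[0.016,-0.12,0.046,-3,2.5,0,100],[0,0,0,0,0,0,100]]'
python3 -m creep '[[0.14,0,0,-0.5,0,0,100],[0.14,0,0,-0.5,0,0,100],[0.14,0,0,-0.5,0,0,100],[0.14,0,0,-0.5,0,0,100],[0.14,0,0,0,0,0,100],[0.14,0,0,0,0,0,100],[0.14,0,0,0,0,0,100],[0.14,0,0,0,0,0,100]]'
python3 -m creep '[[0.14,0,0,0,0,0,100],[0.14,0,0,0,0,0,100],[0.14,0,0,0,0,0,100],[0.14,0,0,0,0,0,100],[0.14,0,0,0,0,0,100],[0.14,0,0,0,0,0,100],[0.14,0,0,0,0,0,100],[0.14,0,0,0,0,0,100]]'
python3 - <<'E'
from ik import *
P,Rc,s=cur(); print(P,np.round(s["joints"],1))
plan([.407,-.318,.26],lean(0,8,1)); lidang()
E
```

```text
time_s: 14.0
tcp_pos: [0.3688, -0.2047, 0.235]
eef_rot: [-149.7, 86.5, 31.2]
contact_force: [0.7, 0.4, -1.4]
gripper_width: 0.0862
time_s: 14.8
tcp_pos: [0.3643, -0.203, 0.2514]
eef_rot: [-81.8, 86.3, 34.6]
contact_force: [-0.8, -0.3, 0.2]
gripper_width: 0.0874
time_s: 15.6
tcp_pos: [0.3643, -0.203, 0.2514]
eef_rot: [-17.6, 86.3, 34.6]
contact_force: [-0.4, 1.0, -0.8]
gripper_width: 0.0874
[ 0.36426618 -0.20295874  0.25137209] [ -4.1  -7.  -27.1  -2.5 -67.  -32.7]
shift cm (first) [ -1.06 -10.44  -6.42] then turn [ 0.772  0.067 -0.005]  or turn first, shift [ -0.86 -11.99   2.63]
top lid 0.78 1198 [1.382 1.401 1.428] pedal 0.234
scene lid 0.91 1093 [1.392 1.441 1.478] pedal 0.24
```

```bash
python3 -m creep '[[0.129,0.011,-0.001,0,0,0,100],[0.129,0.011,-0.001,0,0,0,100],[0.129,0.011,-0.001,0,0,0,100],[0.129,0.011,-0.001,0,0,0,100],[0.129,0.011,-0.001,0,0,0,100],[0.127,0.012,0,0,0,0,100],[0,0,0,-0.2,-3,0.6,100],[0,0,0,-0.2,-3,0.6,100]]'
python3 -m creep '[[0,0,0,-0.2,-3,0.7,100],[0,0,0,-0.26,-3,0.7,100],[0,0,0,0,0,0,100],[0,0,0,0,0,0,100]]'
python3 - <<'E'
from ik import *
P,Rc,s=cur(); print(P,np.round(s["joints"],1))
print(np.round(R.from_matrix(Rc.T@lean(0,8,1)).as_rotvec(),3))
i=K("wrist"); im,d=r.capture("wrist"); W=cloud("wrist",d,i); cv2.imwrite("pics/v7.png",im)
z=W[...,2]; near=(np.hypot(W[...,0]-.407,W[...,1]+.318)<.06)
for lo,hi in((.02,.07),(.076,.1),(.104,.122),(.122,.14)):
    p=W[near&(z>lo)&(z<hi)]
    if len(p)>5: print(lo,len(p),p.mean(0).round(4),p.min(0).round(4),p.max(0).round(4))
for o in r.masks_of("lamp","wrist")[:1]: print(o["score"],o["rect"])
E
```

```text
time_s: 16.6
tcp_pos: [0.3855, -0.2615, 0.257]
eef_rot: [-39.0, 89.9, -30.3]
contact_force: [0.6, 0.7, 0.8]
gripper_width: 0.0877
time_s: 17.0
tcp_pos: [0.4072, -0.3188, 0.2606]
eef_rot: [-114.3, 90.0, -106.0]
contact_force: [-0.0, 0.2, 0.5]
gripper_width: 0.0878
[ 0.40724499 -0.31882007  0.26064026] [-16.3   4.3 -15.9   0.  -69.8 -65.4]
[ 0.007 -0.     0.001]
0.02 4061 [ 0.4052 -0.3155  0.0488] [ 0.3471 -0.3675  0.0202] [ 0.4669 -0.2603  0.07  ]
0.076 111 [ 0.3952 -0.3224  0.0886] [ 0.3921 -0.3378  0.0761] [ 0.4087 -0.3059  0.1   ]
0.104 111 [ 0.3993 -0.3223  0.1146] [ 0.3948 -0.3346  0.104 ] [ 0.4224 -0.3072  0.122 ]
0.122 586 [ 0.4081 -0.3209  0.1252] [ 0.3953 -0.3342  0.122 ] [ 0.4218 -0.3077  0.1298]
0.88 [278.3, 137.0, 352.8, 210.6]
```

View pics/v7.png

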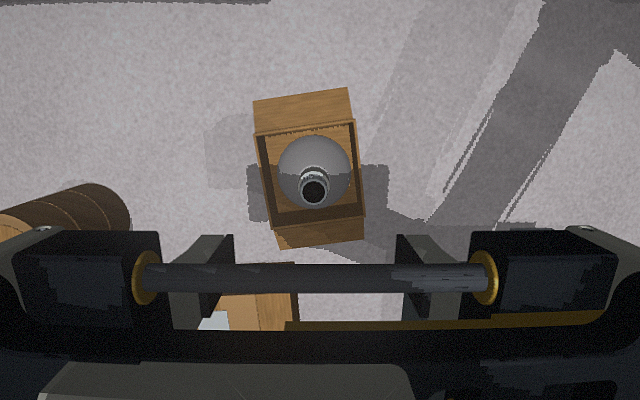

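```bash
python3 -m creep '[[0,0,0,3,-0.15,0.05,100],[0,0,0,3,-0.14,0.04,100],[0,0,0,3,0,0,100],[0,0,0,3,0,0,100],[0,0,0,2.5,0,0,100],[0,0,0,2.1,0,0,100],[0,0,0,2.1,0,0,100],[0,0,0,0,0,0,100]]'
python3 -m creep '[[0,0,0,0,0,0,40],[0,0,0,0,0,0,20],[0,0,0,0,0,0,20],[0,0,0,0,0,0,20],[0,0,0,0,0,0,20],[0,0,0,0,0,0,20]]' 18
python3 - <<'E'
from ik import *
P,Rc,s=cur(); print(P,np.round(s["joints"],1),s["gripper_width"],s["contact_force"])
E
```

```text
time_s: 17.9
tcp_pos: [0.4072, -0.3202, 0.0727]
eef_rot: [169.4, 89.9, 177.8]
contact_force: [-0.7, 0.2, -0.8]
gripper_width: 0.0875
time_s: 18.5
tcp_pos: [0.4091, -0.3219, 0.075]
eef_rot: [-55.0, 89.8, -46.7]
contact_force: [-0.3, 0.7, -0.0]
gripper_width: 0.0451
[ 0.40910115 -0.32185218  0.07504479] [-16.5  14.9 -30.1   0.1 -44.9 -65.3] 0.04514611540463464 [-0.28706386  0.69567938 -0.02110549]
```

```bash
python3 -m creep '[[0,0,0,0,0,0,0],[0,0,0,0,0,0,0],[0,0,0,0,0,0,0],[0,0,0,0,0,0,0]]' 18
python3 -m creep '[[0,0,0,-0.5,0,0,0],[0,0,0,-1,0,0,0],[0,0,0,-2,0,0,0],[0,0,0,0,0,0,0],[0,0,0,0,0,0,0]]'
```

```text
time_s: 18.9
tcp_pos: [0.409, -0.3217, 0.0748]
eef_rot: [-60.1, 89.9, -51.8]
contact_force: [-0.1, 2.5, 1.5]
gripper_width: 0.0338
time_s: 19.4
tcp_pos: [0.4092, -0.3218, 0.1103]
eef_rot: [-44.1, 89.8, -35.8]
contact_force: [0.9, 0.4, -1.8]
gripper_width: 0.0338
```

```bash
python3 -m creep '[[0,0,0,-3,0,0,0],[0,0,0,-4,0,0,0],[0,0,0,-4,0,0,0],[0,0,0,-4,0,0,0],[0,0,0,-4,0,0,0],[0,0,0,-4,0,0,0],[0,0,0,-2.5,0,0,0],[0,0,0,0,0,0,0]]'
python3 - <<'E'
from ik import *
P,Rc,s=cur(); print(P,np.round(s["joints"],1),s["gripper_width"],s["contact_force"])
T=b2w([0,0,.366]); Rt=lean(0,PSI,1); plan(T,Rt); follow(T,Rt,4)
E
```

```text
time_s: 20.2
tcp_pos: [0.4096, -0.322, 0.3681]
eef_rot: [-42.5, 89.6, -34.2]
contact_force: [-0.6, 0.6, -2.1]
gripper_width: 0.0337
[ 0.40964956 -0.32202797  0.36806012] [-16.5   2.   -4.7   0.1 -82.8 -65.2] 0.033658623411399316 [-0.62276925  0.60742678 -2.05946375]
shift cm (first) [ 0.19 26.83 21.13] then turn [0.004 0.006 0.005]  or turn first, shift [ 0.21 26.91 21.04]
1 [ -6.8   1.5  -5.3   0.2 -82.9 -75. ]
2 [  2.2   2.5  -4.3   0.1 -83.  -84. ]
3 [ 10.1   4.8  -1.9   0.1 -83.2 -91.9]
4 [ 16.7   8.3   2.1   0.  -83.8 -98.6]
```

```bash
python3 -m creep '[[0.004,0.006,0.005,0,1,0.8,0],[0,0,0,0,2,1.6,0],[0,0,0,0,2.6,2.0,0],[0,0,0,0,2.6,2.0,0],[0,0,0,0,2.6,2.0,0],[0,0,0,0,2.6,2.0,0],[0,0,0,0,2.6,2.0,0],[0,0,0,0,2.6,2.0,0]]'
python3 -m creep '[[0,0,0,0,2.6,2.0,0],[0,0,0,0,2.6,2.0,0],[0,0,0,0,2,1.6,0],[0,0,0,0,1.1,0.9,0],[0,0,0,0,0,0,0],[0,0,0,0,0,0,0]]'
python3 - <<'E'
from ik import *
P,Rc,s=cur(); print(P,w2b(P),s["gripper_width"],s["contact_force"]); plan(b2w([0,0,.366]),lean(0,PSI,1))
i=K("scene"); im,d=r.capture("scene"); cv2.imwrite("pics/v8.png",cv2.resize(im[90:270,250:450],(600,540))); W=cloud("scene",d,i); B=(W-BO)@Rb()
m=(abs(B[...,0])<.1)&(abs(B[...,1])<.11)&(B[...,2]<.14)&(B[...,2]>.05); b=B[m]; print(len(b),np.round(b[::max(1,len(b)//30)],3).tolist())
E
```

```text
time_s: 21.0
tcp_pos: [0.525, -0.1148, 0.3625]
eef_rot: [155.0, 89.5, 163.1]
contact_force: [0.4, -0.8, -2.6]
gripper_width: 0.0336
time_s: 21.6
tcp_pos: [0.5773, -0.0255, 0.3633]
eef_rot: [158.7, 89.6, 166.8]
contact_force: [-0.8, 0.9, -1.7]
gripper_width: 0.0337
[ 0.57730494 -0.02545675  0.36333115] [-0.00259163  0.00091757  0.36333115] 0.03368058895910071 [-0.77137217  0.90334904 -1.68128256]
shift cm (first) [-0.27 -0.09  0.26] then turn [ 0.    -0.007 -0.003]  or turn first, shift [-0.27 -0.09  0.26]
1421 [[0.07, -0.108, 0.099], [0.071, -0.094, 0.098], [0.069, -0.082, 0.094], [0.06, -0.068, 0.091], [0.071, -0.057, 0.087], [0.059, -0.044, 0.09], [0.044, -0.031, 0.094], [-0.001, -0.02, 0.092], [0.016, -0.017, 0.087], [0.036, -0.01, 0.092], [0.059, -0.006, 0.091], [-0.005, 0.005, 0.097], [0.015, 0.009, 0.093], [0.035, 0.013, 0.091], [0.077, 0.017, 0.095], [0.033, 0.025, 0.097], [-0.009, 0.031, 0.093], [0.059, 0.033, 0.096], [0.021, 0.039, 0.095], [-0.014, 0.044, 0.09], [0.066, 0.044, 0.091], [0.032, 0.05, 0.09], [0.0, 0.057, 0.093], [0.087, 0.055, 0.09], [0.055, 0.063, 0.096], [0.027, 0.067, 0.091], [-0.001, 0.073, 0.089], [0.088, 0.072, 0.092], [0.06, 0.078, 0.093], [0.032, 0.084, 0.095], [0.076, 0.085, 0.088]]
```

View pics/v8.png

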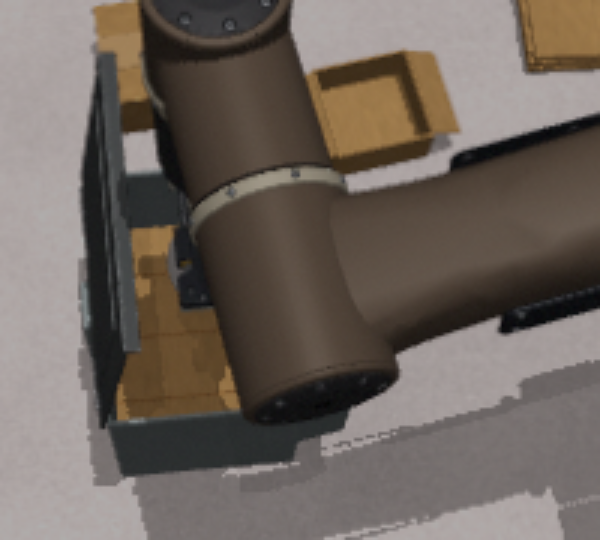

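```bash
python3 -m creep '[[0,-0.007,-0.003,1,-0.09,-0.4,0],[0,0,0,2,0,-0.3,0],[0,0,0,3,0,0,0],[0,0,0,3,0,0,0],[0,0,0,3,0,0,0],[0,0,0,3,0,0,0],[0,0,0,2,0,0,0],[0,0,0,1,0,0,0]]'
python3 -m creep '[[0,0,0,0.3,0,0,0],[0,0,0,0,0,0,0],[0,0,0,0,0,0,0]]'
python3 - <<'E'
from ik import *
for k in range(2):
    P,Rc,s=cur(); print(P,w2b(P),s["gripper_width"],s["contact_force"]); r.capture("wrist")
E
```

```text
time_s: 22.45
tcp_pos: [0.5697, -0.0285, 0.1828]
eef_rot: [-177.7, 90.0, -169.7]
contact_force: [-0.2, 0.8, -2.0]
gripper_width: 0.0334
time_s: 22.75
tcp_pos: [0.572, -0.0275, 0.1829]
eef_rot: [-0.2, 89.8, 7.9]
contact_force: [1.3, 0.4, -1.6]
gripper_width: 0.0336
[ 0.57195203 -0.02745023  0.18292259] [-0.00817202 -0.00030179  0.18292259] 0.033606215955527506 [ 1.30894104  0.4286494  -1.57881216]
[ 0.57195061 -0.02734207  0.18289043] [-0.00815818 -0.00019451  0.18289043] 0.03377890573484291 [-0.30553437 -1.4454278  -2.2803369 ]
```

```bash
python3 -m creep '[[0,0,0,0.4,0,0,0],[0,0,0,0.4,0,0,0],[0,0,0,0.3,0,0,0],[0,0,0,0.2,0,0,0],[0,0,0,0,0,0,0],[0,0,0,0,0,0,0]]'
for i in 1; do python3 -m creep '[[0,0,0,0.2,0,0,0],[0,0,0,0,0,0,0],[0,0,0,0,0,0,0]]'; done
python3 -m creep '[[0,0,0,0.2,0,0,0],[0,0,0,0,0,0,0],[0,0,0,0,0,0,0]]'
python3 -m creep '[[0,0,0,0.2,0,0,0],[0,0,0,0,0,0,0],[0,0,0,0,0,0,0]]'
```

```text
time_s: 23.45
tcp_pos: [0.5713, -0.0274, 0.1685]
eef_rot: [-3.1, 89.9, 5.0]
contact_force: [-0.4, -0.4, -2.0]
gripper_width: 0.0334
time_s: 23.75
tcp_pos: [0.5713, -0.0274, 0.1666]
eef_rot: [-0.6, 89.9, 7.5]
contact_force: [1.0, -0.3, -2.7]
gripper_width: 0.0339
time_s: 24.05
tcp_pos: [0.5712, -0.0274, 0.1645]
eef_rot: [-0.2, 89.9, 7.9]
contact_force: [1.2, -0.3, -2.1]
gripper_width: 0.0334
time_s: 24.35
tcp_pos: [0.5714, -0.0273, 0.1627]
eef_rot: [-1.3, 89.9, 6.8]
contact_force: [-0.2, 0.9, -0.7]
gripper_width: 0.0336
```

```bash
python3 -m creep '[[0,0,0,0.2,0,0,0],[0,0,0,0,0,0,0],[0,0,0,0,0,0,0]]'
python3 -m creep '[[0,0,0,0.1,0,0,0],[0,0,0,0,0,0,0],[0,0,0,0,0,0,0]]'
python3 - <<'E'
from ik import *
for k in range(4):
    s=r.get_state(); print(s["contact_force"],s["tcp_pos"][2]); r.capture("wrist")
E
```

```text
time_s: 24.65
tcp_pos: [0.5715, -0.0273, 0.1608]
eef_rot: [-0.1, 89.9, 8.0]
contact_force: [0.1, 1.4, 1.0]
gripper_width: 0.0333
time_s: 24.95
tcp_pos: [0.5715, -0.0273, 0.1598]
eef_rot: [-0.3, 89.9, 7.7]
contact_force: [0.2, 0.9, 2.4]
gripper_width: 0.0335
[0.15219239 0.92827717 2.39801634] 0.15975742916591998
[-0.55914431  0.40729906  2.61391267] 0.15972742497509063
[-0.13915001  0.19719401  2.75347203] 0.1597142678551262
[-0.02309058  0.72525982  2.44834672] 0.15971009595085395
```

```bash
python3 -m creep '[[0,0,0,-0.2,0,0,0],[0,0,0,0,0,0,0],[0,0,0,0,0,0,0]]'
python3 -m creep '[[0,0,0,0,0,0,45],[0,0,0,0,0,0,55],[0,0,0,0,0,0,70],[0,0,0,0,0,0,80],[0,0,0,0,0,0,80],[0,0,0,0,0,0,80],[0,0,0,0,0,0,80]]'
python3 - <<'E'
from ik import *
P,Rc,s=cur(); print(w2b(P),s["gripper_width"],s["contact_force"])
i=K("wrist"); im,d=r.capture("wrist"); B=(cloud("wrist",d,i)-BO)@Rb()
b=B[(abs(B[...,0])<.06)&(abs(B[...,1])<.06)&(B[...,2]>.2)&(B[...,2]<.225)]; print(len(b),b.min(0),b.max(0)) if len(b) else print("none")
E
```

```text
time_s: 25.45
tcp_pos: [0.5713, -0.0274, 0.1615]
eef_rot: [1.4, 89.9, 9.5]
contact_force: [0.8, 1.1, 0.6]
gripper_width: 0.0337
time_s: 26.15
tcp_pos: [0.5713, -0.0273, 0.1616]
eef_rot: [0.6, 89.9, 8.7]
contact_force: [0.7, -0.1, 0.4]
gripper_width: 0.0698
[-8.82752161e-03 -9.67392594e-05  1.61570208e-01] 0.06982486464260856 [ 0.66957068 -0.0565384   0.36362068]
3619 [-0.0230592  -0.04053795  0.20003852] [0.00334578 0.03935395 0.22497317]
```

```bash
python3 -m creep '[[0,0,0,-0.5,0,0,80],[0,0,0,-1.5,0,0,80],[0,0,0,-3,0,0,80],[0,0,0,-3,0,0,80],[0,0,0,-3,0,0,80],[0,0,0,-3,0,0,80],[0,0,0,-3,0,0,80],[0,0,0,-3,0,0,80]]'
python3 - <<'E'
from ik import *
P,Rc,s=cur(); print(w2b(P),np.round(s["joints"],1))
a=(P,Rc,np.array(s["joints"]))
for w,Rt in (([-.19,-.05,.36],lean(0,PSI,1)),([-.20,-.04,.14],leanr(42,20,1)),([-.129,.022,.085],leanr(42,20,1)),([-.128,.022,.022],leanr(42,20,1)),([-.128,-.008,.022],leanr(42,20,1)),([-.124,-.008,.085],leanr(42,20,1))):
    print(w); plan(b2w(w),Rt,a[0],a[1]); a=follow(b2w(w),Rt,5,a)
    if a is None: break
E
```

```text
time_s: 27.0
tcp_pos: [0.5706, -0.0275, 0.3634]
eef_rot: [1.3, 89.8, 9.3]
contact_force: [-0.1, 0.1, 0.1]
gripper_width: 0.0699
[-9.51453656e-03 -1.79298286e-04  3.63424032e-01] [ 16.9   7.3   0.6   0.  -83.1 -98.8]
[-0.19, -0.05, 0.36]
shift cm (first) [  0.29  -4.99 -18.05] then turn [-0.     0.003 -0.   ]  or turn first, shift [  0.34  -4.98 -18.05]
1 [ 16.4   4.   -3.2   0.  -82.7 -98.3]
2 [ 15.8   0.7  -6.8   0.  -82.4 -97.7]
3 [ 15.1  -2.6 -10.1   0.  -82.5 -97. ]
4 [ 14.3  -5.9 -13.2   0.  -82.7 -96.2]
5 [ 13.4  -9.2 -15.9  -0.  -83.2 -95.3]
[-0.2, -0.04, 0.14]
shift cm (first) [22.  1. -1.] then turn [ 0.066 -0.712  0.176]  or turn first, shift [ 15.83  -3.03 -15.04]
1 [ 12.3 -13.7 -24.7  -1.4 -70.7 -94.6]
2 [ 10.9 -17.6 -33.5  -3.5 -57.6 -92.9]
3 [  9.  -20.2 -41.8  -7.2 -43.9 -89. ]
4 [  4.5 -19.8 -47.5 -17.2 -30.8 -77.2]
5 [-18.  -11.5 -43.2 -49.3 -32.9 -31.4]
[-0.129, 0.022, 0.085]
shift cm (first) [9.59 5.09 1.08] then turn [0. 0. 0.]  or turn first, shift [9.59 5.09 1.08]
1 [-14.  -10.  -43.9 -50.5 -29.  -32.5]
2 [-10.5  -8.3 -44.3 -52.3 -25.4 -32.7]
3 [ -7.8  -6.2 -44.
[... 371 characters left out ...]
-25.5   5. ]
5 [-22.5  11.1 -42.4 -84.3 -27.   12. ]
[-0.128, -0.008, 0.022]
shift cm (first) [-0.41 -2.95  0.36] then turn [0. 0. 0.]  or turn first, shift [-0.41 -2.95  0.36]
1 [-23.2  11.3 -42.1 -83.6 -27.4  11.8]
2 [-23.9  11.5 -41.8 -82.9 -27.9  11.7]
3 [-24.5  11.7 -41.4 -82.2 -28.3  11.5]
4 [-25.2  11.9 -41.1 -81.6 -28.7  11.4]
5 [-25.8  12.2 -40.7 -80.9 -29.1  11.2]
[-0.124, -0.008, 0.085]
shift cm (first) [-4.42  1.15  4.36] then turn [0. 0. 0.]  or turn first, shift [-4.42  1.15  4.36]
1 [-23.3   9.7 -40.5 -77.6 -28.    5.2]
2 [-20.6   7.4 -40.3 -74.1 -26.9  -1. ]
3 [-17.9   5.2 -40.2 -70.5 -25.9  -7.2]
4 [-15.2   3.  -40.3 -66.7 -24.8 -13.5]
5 [-12.3   0.9 -40.4 -62.8 -23.7 -20. ]
```

```bash
python3 -m creep '[[0,0,0,0,-0.7,-2.2,0],[0,0,0,0,-0.7,-2.7,0],[0,0,0,0,-0.7,-2.7,0],[0,0,0,0,-0.7,-2.7,0],[0,0,0,0,-0.7,-2.7,0],[0,0,0,0,-0.8,-2.7,0],[0,0,0,0.5,-0.8,-2.2,0],[0,0,0,0,0,0,0]]'
python3 - <<'E'
from ik import *
P,Rc,s=cur(); q=np.array(s["joints"]); print(w2b(P),np.round(q,1),s["gripper_width"])
# check lamp while arm is out of the bin
i=K("top"); im,d=r.capture("top"); B=(cloud("top",d,i)-BO)@Rb()
for o in r.masks_of("lamp","top")[:1]:
    b=B[o["pixels"]]; b=b[~np.isnan(b[:,0])]; print("lamp",o["score"],np.round(np.percentile(b,[2,50,98],axis=0),3)); t=b[b[:,2]>.2]; print("base top",len(t),t.mean(0) if len(t) else None)
for y in(-.06,-.09):
  T=b2w([-.19,y,.14]); Rt=leanr(42,20,1)
  n=10; sl=Slerp([0,1],R.from_matrix([Rc,Rt])); print(np.round(R.from_matrix(Rc.T@Rt).as_rotvec()/n,4)); follow(T,Rt,n)
  for k in range(n): print(np.round(sl(k/n).as_matrix().T@(T-P)/n*100,2).tolist(),end=' ')
  print()
E
```

```text
time_s: 27.8
tcp_pos: [0.3986, -0.1039, 0.357]
eef_rot: [5.4, 89.8, 13.5]
contact_force: [0.4, 0.0, -0.0]
gripper_width: 0.0115
[-0.19061508 -0.05159334  0.35696864] [ 13.1  -9.3 -16.4  -0.  -82.6 -95.1] 0.011526435386690712
lamp 0.79 [[-0.054 -0.038  0.114]
 [-0.016  0.005  0.144]
 [ 0.029  0.044  0.216]]
base top 102 [-0.01064166  0.00225543  0.21359619]
[ 0.0065 -0.0708  0.0176]
1 [ 12.3 -11.2 -20.4  -0.7 -76.4 -94.5]
2 [ 11.4 -13.2 -24.6  -1.6 -70.1 -93.7]
3 [ 10.3 -14.9 -28.7  -2.7 -63.7 -92.4]
4 [  9.  -16.4 -32.8  -4.2 -57.1 -90.7]
5 [  7.5 -17.5 -36.6  -6.2 -50.5 -88.2]
6 [  5.6 -18.  -40.   -9.3 -43.9 -84.4]
7 [  2.9 -17.8 -42.6 -14.2 -37.7 -78.3]
8 [ -1.7 -16.3 -43.6 -22.5 -33.  -67.6]
9 [-10.3 -13.  -42.3 -35.9 -32.1 -49.1]
10 [-22.7  -8.2 -40.4 -51.  -35.7 -26.3]
[2.17, -0.08, -0.0] [2.16, -0.12, -0.16] [2.14, -0.16, -0.31] [2.11, -0.2, -0.46] [2.07, -0.24, -0.6] [2.02, -0.28, -0.75] [1.96, -0.32, -0.88] [1.88, -0.36, -1.02] [1.8, -0.4, -1.15] [1.71, -0.44, -1.27] 
[ 0.0065 -0.0708  0.0176]
1 [ 11.8 -11.  -20.3  -0.7 -76.4 -94. ]
2 [ 10.3 -12.8 -24.3  -1.7 -70.1 -92.5]
3 [  8.5 -14.3 -28.2  -3.1 -63.7 -90.5]
4 [  6.5 -15.5 -31.8  -5.  -57.3 -87.8]
5 [  4.  -16.1 -35.1  -7.8 -51.  -84. ]
6 [  0.9 -16.1 -37.8 -11.8 -44.9 -78.5]
7 [ -3.3 -15.2 -39.5 -18.1 -39.8 -70. ]
8 [ -9.5 -13.1 -39.7 -27.5 -36.7 -57.1]
9 [-18.6  -9.6 -38.5 -39.8 -36.8 -39.5]
10 [-29.4  -4.9 -37.5 -52.3 -39.9 -20.2]
[2.17, -0.38, -0.0] [2.16, -0.42, -0.15] [2.13, -0.46, -0.3] [2.1, -0.5, -0.45] [2.05, -0.54, -0.59] [2.0, -0.58, -0.73] [1.93, -0.62, -0.87] [1.85, -0.66, -1.0] [1.76, -0.7, -1.12] [1.67, -0.74, -1.24]
```

```bash
python3 -m creep '[[0.0065,-0.0708,0.0176,2.17,-0.38,0,0],[0.0065,-0.0708,0.0176,2.16,-0.42,-0.15,0],[0.0065,-0.0708,0.0176,2.13,-0.46,-0.3,0],[0.0065,-0.0708,0.0176,2.1,-0.5,-0.45,0],[0.0065,-0.0708,0.0176,2.05,-0.54,-0.59,0],[0.0065,-0.0708,0.0176,2.0,-0.58,-0.73,0]]'
python3 -m creep '[[0.0032,-0.0354,0.0088,0.97,-0.31,-0.43,0],[0.0032,-0.0354,0.0088,0.97,-0.31,-0.43,0],[0.0032,-0.0354,0.0088,0.93,-0.33,-0.5,0],[0.0032,-0.0354,0.0088,0.93,-0.33,-0.5,0],[0.0032,-0.0354,0.0088,0.88,-0.35,-0.56,0],[0.0032,-0.0354,0.0088,0.88,-0.35,-0.56,0],[0.0032,-0.0354,0.0088,0.84,-0.37,-0.62,0],[0.0032,-0.0354,0.0088,0.84,-0.37,-0.62,0]]'
python3 - <<'E'
from ik import *
Rt=leanr(42,20,1); P,Rc,s=cur(); print(w2b(P),np.round(s["joints"],1),np.round(R.from_matrix(Rc.T@Rt).as_rotvec(),3))
T=b2w([-.15,.022,.11]); plan(T,Rt); a=follow(T,Rt,4); T2=b2w([-.129,.022,.07]); plan(T2,Rt,*a[:2]); follow(T2,Rt,3,a)
i=K("wrist"); im,d=r.capture("wrist"); B=(cloud("wrist",d,i)-BO)@Rb()
E
```

```text
time_s: 28.5
tcp_pos: [0.4049, -0.1257, 0.2258]
eef_rot: [14.9, 64.6, 20.7]
contact_force: [-0.1, 0.9, -1.2]
gripper_width: 0.0005
time_s: 29.3
tcp_pos: [0.4094, -0.1406, 0.1391]
eef_rot: [15.8, 48.0, 20.0]
contact_force: [-1.2, 0.4, -0.8]
gripper_width: 0.0004
[-0.18500987 -0.0894377   0.13905158] [-28.8  -4.6 -37.3 -52.5 -39.4 -20.2] [ 0.002  0.001 -0.001]
shift cm (first) [ 5.99 10.42 -0.54] then turn [ 0.002  0.001 -0.001]  or turn first, shift [ 5.99 10.43 -0.56]
1 [-22.5  -5.9 -39.6 -52.8 -34.6 -24.2]
2 [-15.1  -7.  -42.  -52.6 -29.  -29.4]
3 [ -6.   -8.  -44.6 -51.1 -22.2 -37. ]
4 [  8.   -8.9 -49.3 -44.3 -11.5 -53.2]
shift cm (first) [ 4.35 -0.73 -0.99] then turn [0. 0. 0.]  or turn first, shift [ 4.35 -0.73 -0.99]
1 [ -0.7  -5.  -45.3 -55.6 -16.7 -35.7]
2 [ -5.8  -1.7 -43.5 -62.4 -19.2 -25. ]
3 [ -9.7   1.5 -42.4 -68.  -20.9 -16.3]
```

```bash
python3 - <<'E'
from ik import *
Rt=leanr(42,20,1); T=b2w([-.130,.020,.075]); plan(T,Rt); follow(T,Rt,6)
E
```

```text
shift cm (first) [ 9.77  9.57 -1.02] then turn [ 0.001 -0.    -0.002]  or turn first, shift [ 9.75  9.59 -1.03]
1 [-25.3  -4.1 -38.8 -54.2 -36.1 -20.6]
2 [-21.5  -3.7 -40.  -55.8 -32.6 -21.4]
3 [-17.8  -3.1 -41.  -57.6 -29.2 -21.8]
4 [-14.3  -2.2 -41.8 -59.8 -25.9 -21.8]
5 [-11.2  -0.9 -42.3 -62.6 -23.  -20.9]
6 [ -8.7   0.5 -42.5 -66.  -20.6 -19.1]
```

```bash
python3 -m creep '[[0,0,0,1.6,1.6,-0.17,0],[0,0,0,1.6,1.6,-0.17,0],[0,0,0,1.6,1.6,-0.17,0],[0,0,0,1.6,1.6,-0.17,0],[0,0,0,1.7,1.6,-0.17,0],[0,0,0,1.65,1.55,-0.17,0],[0,0,0,0,0,0,0],[0,0,0,0,0,0,0]]'
python3 - <<'E'
from ik import *
Rt=leanr(42,20,1); P,Rc,s=cur(); print(w2b(P),w2b(s["contact_force"]+BO),np.round(s["joints"],1),np.round(R.from_matrix(Rc.T@Rt).as_rotvec(),3))
T=b2w([-.127,.021,.04]); plan(T,Rt); plan(P+[0,0,-.01],Rc); plan(P-Rb()[:,1]*.01,Rc)
E
```

```text
time_s: 30.15
tcp_pos: [0.4487, -0.0244, 0.0771]
eef_rot: [15.9, 48.1, 20.2]
contact_force: [-0.0, -1.0, 0.8]
gripper_width: 0.0005
[-0.12972923  0.02005008  0.0771449 ] [-0.16462174 -0.97816078  0.76005971] [ -7.7   0.2 -42.5 -64.7 -20.2 -21.1] [ 0.002 -0.003 -0.001]
shift cm (first) [ 2.96 -0.59 -2.19] then turn [ 0.002 -0.003 -0.001]  or turn first, shift [ 2.95 -0.58 -2.2 ]
shift cm (first) [ 0.74 -0.18 -0.64] then turn [0. 0. 0.]  or turn first, shift [ 0.74 -0.18 -0.64]
shift cm (first) [-0.14 -0.98  0.12] then turn [0. 0. 0.]  or turn first, shift [-0.14 -0.98  0.12]
```

```bash
python3 -m creep '[[0,0,0,0.75,-0.15,-0.55,0],[0,0,0,0.75,-0.15,-0.55,0],[0,0,0,0.75,-0.15,-0.55,0],[0,0,0,0.7,-0.14,-0.54,0],[0,0,0,0,0,0,0]]'
python3 -m creep '[[0,0,0,0.4,-0.1,-0.34,0],[0,0,0,0.4,-0.1,-0.34,0],[0,0,0,0.4,-0.1,-0.34,0],[0,0,0,0.4,-0.1,-0.34,0],[0,0,0,0,0,0,0],[0,0,0,0,0,0,0]]'
python3 - <<'E'
from ik import *
P,Rc,s=cur(); print(w2b(P),w2b(s["contact_force"]+BO),np.round(s["joints"],1)); lidang()
E
```

```text
time_s: 30.65
tcp_pos: [0.4521, -0.0252, 0.0403]
eef_rot: [15.8, 48.0, 19.9]
contact_force: [3.0, -0.4, 2.2]
gripper_width: 0.0009
time_s: 31.25
tcp_pos: [0.4536, -0.0249, 0.0207]
eef_rot: [15.7, 47.8, 19.9]
contact_force: [2.4, -0.7, 9.5]
gripper_width: 0.0004
[-0.12495931  0.01889029  0.0207081 ] [ 2.27853348 -1.0571142   9.45304573] [-23.2  11.7 -42.1 -84.7 -27.4  13.1]
top lid 0.87 6161 [2.098 2.111 2.131] pedal 0.352
scene lid 0.63 2932 [2.097 2.118 2.138] pedal 0.353
```

```bash
python3 -m creep '[[0,0,0,0.1,-0.03,-0.08,0],[0,0,0,-0.08,-0.57,0.07,0],[0,0,0,-0.08,-0.57,0.07,0],[0,0,0,-0.08,-0.57,0.07,0],[0,0,0,-0.08,-0.57,0.07,0],[0,0,0,-0.08,-0.57,0.07,0],[0,0,0,0,0,0,0],[0,0,0,0,0,0,0]]'
python3 - <<'E'
from ik import *
P,Rc,s=cur(); print(w2b(P),w2b(s["contact_force"]+BO),np.round(s["joints"],1)); lidang()
i=K("wrist"); im,d=r.capture("wrist"); B=(cloud("wrist",d,i)-BO)@Rb()
for n in("wrist",):
  for o in r.masks_of("pedal",n)[:1]: 
    b=B[o["pixels"]]; b=b[(b[:,2]>.005)&(b[:,2]<.04)]; print(o["score"],np.round(np.percentile(b,[2,50,98],axis=0),4) if len(b) else None)
E
```

```text
time_s: 32.25
tcp_pos: [0.458, -0.0528, 0.02]
eef_rot: [15.8, 47.8, 20.0]
contact_force: [3.0, 2.9, 10.5]
gripper_width: 0.0003
[-0.12459929 -0.00929283  0.01996206] [ 3.33176412  2.47171339 10.53950638] [-26.5  12.9 -40.5 -81.8 -29.5  12.7]
top lid 0.96 6161 [2.102 2.116 2.135] pedal 0.353
scene lid 0.92 2923 [2.101 2.12  2.139] pedal 0.353
0.93 [[-0.1417 -0.0185  0.0116]
 [-0.1405  0.005   0.016 ]
 [-0.1393  0.0283  0.022 ]]
```

```bash
python3 -m creep '[[0,0,0,-0.04,-0.3,0.03,0],[0,0,0,0,0,0,0]]'
python3 -m creep '[[0,0,0,-0.18,0.04,0.17,0],[0,0,0,-0.18,0.04,0.17,0],[0,0,0,-0.18,0.04,0.17,0],[0,0,0,-0.18,0.04,0.17,0],[0,0,0,-0.18,0.04,0.17,0],[0,0,0,0,0,0,0],[0,0,0,0,0,0,0]]'
python3 - <<'E'
from ik import *
P,Rc,s=cur(); print(w2b(P),w2b(s["contact_force"]+BO),np.round(s["joints"],1)); lidang()
E
```

```text
time_s: 32.75
tcp_pos: [0.4585, -0.0552, 0.0201]
eef_rot: [15.8, 47.7, 20.1]
contact_force: [4.3, 5.5, 10.1]
gripper_width: 0.0004
time_s: 33.45
tcp_pos: [0.4584, -0.0551, 0.0322]
eef_rot: [15.9, 47.8, 20.1]
contact_force: [4.8, 4.6, 5.3]
gripper_width: -0.0001
[-0.12444606 -0.01169029  0.03220749] [5.43056003 3.91557417 5.28723383] [-24.3  10.6 -40.1 -78.2 -28.7   6.8]
top lid 0.7 4350 [1.775 1.792 1.8  ] pedal 0.299
scene lid 0.57 1640 [1.782 1.802 1.811] pedal 0.3
```

```bash
python3 -m creep '[[0,0,0,-0.18,0.04,0.17,0],[0,0,0,-0.18,0.04,0.17,0],[0,0,0,-0.16,0.14,0.16,0],[0,0,0,-0.16,0.14,0.16,0],[0,0,0,-0.16,0.14,0.16,0],[0,0,0,-0.18,0.04,0.17,0],[0,0,0,0,0,0,0]]'
python3 - <<'E'
from ik import *
P,Rc,s=cur(); print(w2b(P),w2b(s["contact_force"]+BO)); lidang()
E
```

```text
time_s: 34.35
tcp_pos: [0.4593, -0.053, 0.0476]
eef_rot: [15.7, 47.8, 20.0]
contact_force: [4.6, 3.4, 5.6]
gripper_width: 0.0003
[-0.1232855  -0.00970077  0.04755622] [5.08248517 2.71849401 5.60149771]
top lid 0.55 2475 [1.15  1.196 1.226] pedal 0.199
scene lid 0.89 2082 [1.199 1.244 1.268] pedal 0.207
```

```bash
python3 -m creep '[[0,0,0,-0.16,0.09,0.18,0],[0,0,0,-0.16,0.09,0.18,0],[0,0,0,-0.16,0.09,0.18,0],[0,0,0,-0.16,0.04,0.18,0],[0,0,0,-0.16,0.04,0.18,0],[0,0,0,-0.16,0.04,0.18,0],[0,0,0,0,0,0,0]]'
python3 - <<'E'
from ik import *
P,Rc,s=cur(); print(w2b(P),w2b(s["contact_force"]+BO)); lidang()
E
```

```text
time_s: 35.25
tcp_pos: [0.4617, -0.0519, 0.0628]
eef_rot: [15.7, 47.8, 19.9]
contact_force: [6.3, 2.7, 5.6]
gripper_width: 0.0
[-0.1207712  -0.00893275  0.06280146] [6.62102289 1.74567346 5.62602047]
top lid 0.9 6117 [0.609 0.627 0.642] pedal 0.105
scene lid 0.64 3924 [0.638 0.66  0.683] pedal 0.11
```

```bash
python3 -m creep '[[0,0,0,-0.11,0.03,0.11,0],[0,0,0,-0.11,0.03,0.11,0],[0,0,0,-0.11,0.03,0.11,0],[0,0,0,-0.11,0.03,0.11,0],[0,0,0,-0.11,0.03,0.11,0],[0,0,0,-0.11,0.03,0.11,0],[0,0,0,-0.11,0.03,0.11,0],[0,0,0,0,0,0,0]]'
python3 - <<'E'
from ik import *
P,Rc,s=cur(); print(w2b(P),w2b(s["contact_force"]+BO)); lidang()
E
```

```text
time_s: 36.25
tcp_pos: [0.4641, -0.0517, 0.0747]
eef_rot: [15.6, 47.7, 19.8]
contact_force: [13.0, 5.2, 2.7]
gripper_width: 0.0006
[-0.11838511 -0.00914679  0.0747382 ] [13.64185538  3.33843309  2.68927402]
top lid 0.69 6700 [0.199 0.216 0.233] pedal 0.036Traceback (most recent call last):
  File "<stdin>", line 2, in <module>
  File "h.py", line 35, in lidang
    print(n,"lid",o["score"],f.sum(),np.round(np.radians(np.percentile(a[f],[10,50,90])),3),"pedal",np.round(np.radians(np.median(a[f]))/6,3))
                                                         ~~~~~~~~~~~~~^^^^^^^^^^^^^^^^^
    return _quantile_unchecked(
        a, q, axis, out, overwrite_input, method, keepdims, weights)
    return _ureduce(a,
                    func=_quantile_ureduce_func,
    ...<5 lines>...
                    overwrite_input=overwrite_input,
                    method=method)
    r = func(a, **kwargs)
    result = _quantile(arr,
                       quantiles=q,
    ...<2 lines>...
                       out=out,
                       weights=wgt)
    slices_having_nans = np.isnan(arr[-1, ...])
                                  ~~~^^^^^^^^^
IndexError: index -1 is out of bounds for axis 0 with size 0
```

```bash
python3 -m creep '[[0,0,0,-0.01,0.06,0.14,0],[0,0,0,-0.01,0.06,0.14,0],[0,0,0,-0.01,0.06,0.14,0],[0,0,0,0,0,0,0]]'
python3 - <<'E'
from ik import *
P,Rc,s=cur(); print(w2b(P),w2b(s["contact_force"]+BO),prot(P,Rc))
try: lidang()
except Exception as e: print(e)
E
```

```text
time_s: 36.85
tcp_pos: [0.465, -0.0503, 0.0768]
eef_rot: [15.6, 47.8, 19.9]
contact_force: [6.8, 1.4, 3.8]
gripper_width: 0.0007
[-0.11731251 -0.00787785  0.07678981] [6.95003846 0.44099999 3.82111104] -11
top lid 0.82 6660 [0.127 0.145 0.163] pedal 0.024
```

```bash
python3 -m creep '[[0,0,0,-0.05,0.03,0.1,0],[0,0,0,-0.05,0.03,0.1,0],[0,0,0,-0.05,0.03,0.1,0],[0,0,0,-0.05,0.03,0.1,0],[0,0,0,-0.05,0.03,0.1,0],[0,0,0,0,0,0,0]]'
python3 - <<'E'
from ik import *
P,Rc,s=cur(); print(w2b(P),w2b(s["contact_force"]+BO),prot(P,Rc))
try: lidang()
except Exception as e: print(e)
E
```

```text
time_s: 37.65
tcp_pos: [0.4665, -0.0496, 0.0818]
eef_rot: [15.6, 47.9, 19.9]
contact_force: [5.3, 0.6, 2.4]
gripper_width: 0.0004
[-0.11566922 -0.00734481  0.08182807] [ 5.37465761 -0.11984689  2.38354146] -9
scene lid 0.92 4026 [-0.018  0.005  0.035] pedal 0.001
```

```bash
python3 -m creep '[[0,0,0,-0.02,0.02,0.1,0],[0,0,0,-0.07,0.02,0.07,0],[0,0,0,-0.15,0.04,0.13,0],[0,0,0,-0.15,0.04,0.13,0],[0,0,0,-0.3,0.07,0.26,0],[0,0,0,-0.37,0.09,0.32,0],[0,0,0,0,0,0,0]]'
python3 - <<'E'
from ik import *
P,Rc,s=cur(); print(w2b(P),w2b(s["contact_force"]+BO),prot(P,Rc))
T=b2w([-.14,-.02,.108]);Rt=Rc; plan(T,Rt); a=follow(T,Rt,4); T2=b2w([-.20,-.07,.16]); plan(T2,Rt,*a[:2]); follow(T2,Rt,4,a)
E
```

```text
time_s: 38.55
tcp_pos: [0.4641, -0.0485, 0.0946]
eef_rot: [15.8, 48.1, 20.1]
contact_force: [1.1, -0.1, 0.8]
gripper_width: 0.0006
[-0.11792613 -0.00593604  0.09457243] [ 1.08561805 -0.21562127  0.76441063] -11
shift cm (first) [-2.64 -1.14 -0.64] then turn [0. 0. 0.]  or turn first, shift [-2.64 -1.14 -0.64]
1 [ -9.5  -1.1 -40.7 -58.3 -22.8 -26.7]
2 [-10.1  -1.9 -40.9 -57.4 -23.5 -27.2]
3 [-10.8  -2.6 -41.1 -56.6 -24.2 -27.7]
4 [-11.5  -3.3 -41.2 -55.8 -25.  -28. ]
shift cm (first) [-8.48 -3.96 -0.61] then turn [0. 0. 0.]  or turn first, shift [-8.48 -3.96 -0.61]
1 [-13.9  -5.6 -41.3 -53.1 -27.8 -29.5]
2 [-16.9  -7.5 -41.  -50.9 -31.1 -30.1]
3 [-20.3  -9.2 -40.4 -49.2 -34.9 -29.9]
4 [-24.2 -10.5 -39.4 -48.  -38.9 -29. ]
```

```bash
python3 -m creep '[[0,0,0,-0.37,0.09,0.32,0],[0,0,0,-0.66,-0.3,-0.16,0],[0,0,0,-1,-0.4,-0.2,0],[0,0,0,-1,-0.4,-0.2,0],[0,0,0,-2,-1,-0.15,0],[0,0,0,-2,-1,-0.15,0],[0,0,0,-2,-1,-0.15,0],[0,0,0,-2,-1,-0.15,0]]'
python3 -m creep '[[0,0,0,0,0,0,0],[0,0,0,0,0,0,0],[0,0,0,0,0,0,0]]'
python3 - <<'E'
from ik import *
P,Rc,s=cur(); print(w2b(P),w2b(s["contact_force"]+BO),s["time_s"])
try: lidang()
except Exception as e: print(e)
i=K("top"); W=cloud("top",r.capture("top")[1],i)
for q in("lid","dispenser","parcel","scanner"):
    for o in r.masks_of(q,"top")[:1]: p=W[o["pixels"]]; print(q,np.round(np.nanpercentile(p,[2,50,98],axis=0),3).tolist())
i=K("scene"); im,d=r.capture("scene"); cv2.imwrite("pics/v9.png",np.hstack([cv2.resize(im[70:370,230:470],(480,600)),cv2.resize(r.capture("wrist")[0][0:300,160:480],(320,600))]))
E
```

```text
time_s: 39.35
tcp_pos: [0.3944, -0.1232, 0.1625]
eef_rot: [15.8, 48.1, 20.0]
contact_force: [0.2, 0.2, -0.6]
gripper_width: 0.0003
time_s: 39.65
tcp_pos: [0.3955, -0.1224, 0.1614]
eef_rot: [15.9, 48.1, 20.1]
contact_force: [-0.4, 0.2, -0.8]
gripper_width: 0.0005
[-0.19618871 -0.06941433  0.16144611] [-0.34624601  0.23968731 -0.8216341 ] 39.65
top lid 0.71 6446 [-0.014  0.004  0.023] pedal 0.001
scene lid 0.74 4021 [-0.019  0.006  0.034] pedal 0.001
dispenser [[0.354, 0.267, 0.012], [0.441, 0.303, 0.055], [0.524, 0.347, 0.119]]
parcel [[0.553, -0.441, 0.013], [0.637, -0.362, 0.085], [0.723, -0.298, 0.09]]
scanner [[0.62, 0.34, 0.01], [0.647, 0.378, 0.034], [0.702, 0.472, 0.044]]
```

View pics/v9.png

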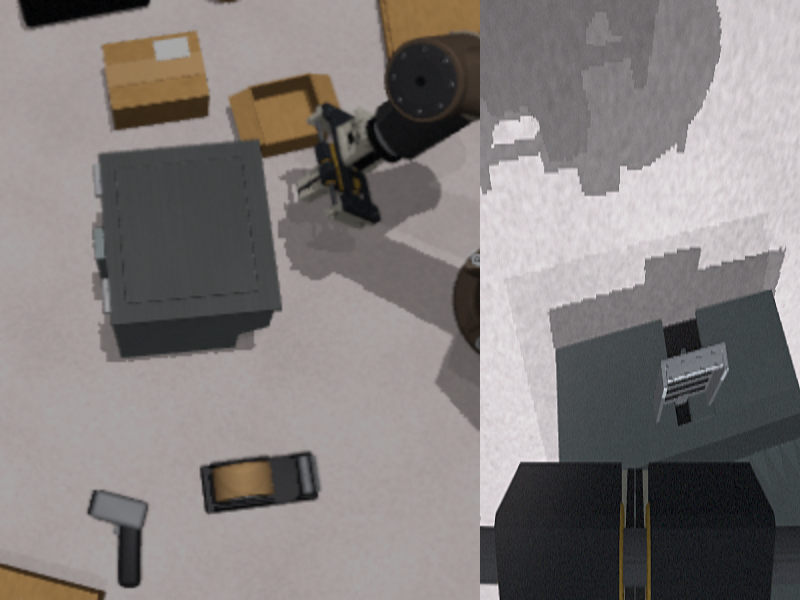

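```bash
python3 - <<'E'
from ik import *
i=K("wrist"); im,d=r.capture("wrist"); B=(cloud("wrist",d,i)-BO)@Rb()
o=r.masks_of("pedal","wrist")[0]; b=B[o["pixels"]]; b=b[(b[:,2]>.05)&(b[:,2]<.1)&(b[:,0]>-.145)&(abs(b[:,1])<.06)]
print(o["score"],np.round(np.percentile(b,[1,50,99],axis=0),4))
if abs(np.percentile(b[:,1],[1,99]).mean())<.0035: print(r.close_job(),"closed")
E
```

```text
0.78 [[-0.1337 -0.0307  0.0576]
 [-0.1268 -0.0004  0.0725]
 [-0.0758  0.0279  0.0821]]
the job is handed in; nothing more can be done
None closed
```

The lamp is in the bin, the lid is shut and the job is handed in at about 40 s of the 72 s allowed; the hand-in reports no verdict.

**What I did**
- I pressed the pedal to its stop, pushed it left and let it rise. It hitched with the lid at about 1.42 rad.
- I gripped the lamp by its collar at 18 N and lowered it until it pressed on the pads with about 4.5 N. I then backed off 2 mm and let go.
- I unhitched the pedal and eased it up at no more than about 25 mm/s. The fingers caught on the front lip near the top (about 14 N sideways), which I cleared by moving them slightly forward.

**Last checks**
- **Lid:** it measured about 0.005 rad, so shut. The lid-closing speed was only controlled through the pedal, not measured.
- **Pedal:** it is up, and its middle is about 1 mm from the centre of the upright slot.
- **Lamp:** before the lid closed it stood upright, about 21 mm from bin_in seen from above. It was not seen again afterwards, and it was never measured closer than the top camera's view.
- **Bystanders:** the dispenser, parcel and scanner agree with their starting positions to within a few millimetres.
- **Robot:** the wrist force read about 1 N, which is sensor noise, so the arm is free.

One lid reading from the scene camera failed while the lid was nearly shut; the later readings from both cameras agreed.

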